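# Hang the hand-wash caddy by the sink

### The arm

A 7-joint arm with a two-finger parallel gripper is mounted at the origin on the work surface. World frame = base frame: x ahead of the robot, y to its left, z up, the work surface at z = 0. Lengths are in mm, angles in rad, forces in N, time in s.
With the tool pointing down it reaches from about 400 to 875 mm from the base axis. Payload 4.4 kg.
Tool frame: the origin (TCP) lies midway between the tips of the shut fingers; the grasp point (between the pads) lies 19 mm behind it; x points along the fingers, z is the direction in which the jaws open and shut, and the axes are right-handed (so a half turn about x gives the same grasp; the last joint's range is limited). The gripper opens to 85 mm and grips with 20 to 120 N. Pads are 22 mm wide; open, the fingers measure 114 mm over their backs; the gripper's body (76 mm by 85 mm) begins 54 mm behind the grasp point. The pads swing forward as they close: fully open they stand 13 mm farther back than shut.
Start: joints at [1.232, 0.628, 0.038, 1.517, -0.027, 0.996, -0.02], TCP at [175.156, -625.97, 231.313] pointing down, gripper open.
Joint ranges: [-3.06, 3.06], [-0.37, 2.12], [-1.25, 1.32], [0.18, 2.47], [-1.1, 4.24], [0.23, 1.98], [-2.94, 2.94]. Speed limits (rad/s): [2.57, 2.57, 3.14, 3.14, 3.14, 3.14, 3.14].

### API

Orientations are given as [roll, pitch, yaw] about the fixed x, y, z axes, in that order (R = Rz(yaw) Ry(pitch) Rx(roll)).
In Python, from cell import ctrl gives the robot as it stands. The module is installed in compiled form; this text tells all that it offers.
- The arm moves only by the tool servo_tool, never from a script. Its argument "rows" is a list of rows, each an object of numbers: "dx", "dy", "dz": the shift along the tool's x, y, z in units of 750 mm (1.0 is 750 mm); "wx", "wy", "wz": the turn, a rotation vector about the tool's x, y, z in units of 6 degrees (1.0 is 6 degrees); "fingers": the closure, from 0 (fully open) to 1 (shut). In form: [{"dx": .., "dy": .., "dz": .., "wx": .., "wy": .., "wz": .., "fingers": ..}, ...]. A call has 1 to 5 rows; each row shifts and turns the commanded pose from where the row before left it, along the tool's axes as they then stand; what a row does not reach is not made up. A row lasts 1/8 s, in which the tool goes at most 62.5 mm and 10.7 degrees, less where a joint would pass 70% of its speed; a pose out of reach is approached as far as the arm can. A call with a number of a shift or a turn outside -1 to 1 is refused whole. A call with a gripper value outside its range is refused whole. The fingers move at their own pace and stop on an object; the grip force is fixed at half the most. Time passes only in rows, so rows that do not move let the fingers close. It gives the time, the measured TCP pose, the force and the opening at its end, in the units of the state.
- ctrl.read_state(): the state, without advancing time (a new reading comes with each control period).
- ctrl.get_image(name): name is "scene" or "top" or "wrist"; returns the picture (400x640x3 uint8, red, green, blue); there is no depth.
- ctrl.camera_info(name): a dict with "fovy" (degrees; the focal length in pixels is half the picture's height over the tangent of half this angle, whatever the lens; pixels are square), "cx", "cy" (the principal point, pixels), "R" (3x3) and "t" (3): a world point X has camera coordinates R X + t. Camera axes: x right, y down, z forward; pixel columns grow to the right and rows downward; lengths in mm; the calibration is good to about 2 mm. A picture is of the moment at which its call begins: read the wrist's pose just before it. camera_info takes no time and is no camera call; for the wrist camera it gives the pose at the moment of the call.
- ctrl.finish_job(): hands the job in, once; it reports no verdict.
Trained networks look in the newest picture that a camera, given by its name, has taken for a name from the list of things; names that differ only in an ending like _2 or _b are one class to them, and where a whole thing is asked for, a point or a joint stands for the part that bears it (a point fixed in the world has none). Each returns a list of dicts, best first, with "conf" (0 to 1); they miss things now and then, are a little off and sometimes report something else, mostly with a low value. They report only what shows in the picture. A call takes as long as a camera call.
- ctrl.search_frame(label, camera): "extent" ([centre column, centre row, width, height] in pixels, round what is visible of it).
- ctrl.silhouettes(label, camera): "region" (400x640 bool, what is visible of it) and "extent" ([centre column, centre row, width, height] in pixels, round what is visible of it).
- ctrl.mark_of(label, camera): "point" ([column, row] in pixels: a listed point, or the origin of a listed thing).
The state is a dict: "clock": time; "qpos": joint angles; "qd": joint speeds; "tau": joint torques, N m; "eef_pos": TCP position; "tool_rot": TCP orientation; "force": force on the tool from outside, world axes, zero at the start; "torque": the same for the moment, N m; "width": finger opening in mm.
Only numpy, scipy, OpenCV 4.12 (cv2) and the standard library are available. Lean on these libraries where they do the work, as an engineer would, in place of code of your own. Each camera call takes 0.05 s, during which the arm holds its last target.

### The job

Hook the large S-hook by its upper curl over the bar of the rail, near the middle of the bar, and let go of it; then hang the steel caddy by its bail from the hook's lower curl, and leave it hanging still. Leave the small S-hook where it stands.

Things in the scene. Friction and masses are not known exactly. Their poses are not given: they have to be found in the camera images.
- hook: Large loose S-hook of 4 x 26 mm steel strip, 140 mm tall, standing on its lower curl. S in its x-z plane, z up, x ahead of robot within 0.4 rad. Origin: bar axis when hung; in mm: top z=+10, foot z=-130. Curls 38 wide outside, 30 inside. Free leg x=+17 ends z=-18; other leg x=-17 to z=-42, then slants to x=+17 z=-86. Bar enters from +x side, freely 33 below origin. Pinch from above across x at z=-8.
- hook_seat (a point): In the large hook's lower curl: where the axis of the caddy's bail bar rests, 122 mm below the hook's origin, same axes. The curl's free tip, at x=-17, rises 19 mm above this point; its mouth opens up towards -x. The bail enters from the -x side, over the tip and under the slanting shank: with its axis 36 mm above this point it passes freely. The empty hook hangs upright and swings freely.
- rail_mid (a point): Middle of the axis of a fixed rail's bar: round steel, 12 mm diameter, level, 300 mm above the counter, along the point's y, between two 14 mm thick posts at y = -170 and +170 mm that stand on flat feet 120 mm long in x. x points across the bar, ahead of the robot within 0.25 rad; z is up.
- caddy: The only box with a bail (rigid hoop handle): open steel box 150 mm long (x), 110 wide (y), 55 high, 3 mm walls, a nail brush in it, 250 g, loose on the counter. Origin: middle of the bail's bar, an 8 mm rod along y, 115 mm above the underside, 60 above the rim; the bail's uprights are at x=0, y=-53 and +53. x points ahead of the robot within 0.25 rad, z up.
- caddy_tab (a point): Middle of the wooden grip tab on the caddy's front wall: 10 mm thick (x), 44 wide (y), 42 high, its top 28 mm above the rim. The point is 78 mm in front (-x) of the bail's bar and 53 mm below it; axes as the caddy. Pinch the tab from above across its thickness near its upper half (9 mm above this point), one finger inside the box, one outside.
- small_hook: Small loose S-hook, same shape and steel as the large one but half as tall (70 mm), 18 mm wide: too small for the bar. A bystander; leave it where it stands. Origin 5 mm below its top, z up.

How it is judged:
By the outcome, as a careful person would: the job done as asked, in the order asked, and still so for the second after the job is handed in, with the robot touching nothing.
It also fails if it takes over 70 s, if anything falls off the work surface, if the arm or the gripper's body presses on something with over 40 N, if the wrist force passes 120 N, or if a joint passes its speed limit or range.

## Working session

There is one attempt and no reset: what is moved stays moved. The work goes in short steps, Python scripts to look and compute and a tool call to move; the robot and the scene stay as the last step left them, time stands still between calls to the robot, and variables do not carry over. Pictures are saved under pics/ and viewed, and the job is handed in when it is done.

Besides the shell and the picture viewer there is one more tool, called after ">>>" as name(argument=value, ...), one argument or row to a line, values as JSON. servo_tool: Moves the arm, as the interface text tells. Its arguments: {"type":"object","properties":{"rows":{"type":"array"}},"required":["rows"]}

```bash
mkdir -p pics; cat > h.py <<'E'
import numpy as np, cv2
from cell import ctrl
def K(i): 
    f=200/np.tan(np.radians(i['fovy'])/2); return f
def proj(i,X):
    c=np.array(i['R'])@np.array(X)+np.array(i['t']); f=K(i); return np.array([i['cx']+f*c[0]/c[2], i['cy']+f*c[1]/c[2]])
def ray(i,p):
    f=K(i); R=np.array(i['R']); d=R.T@np.array([(p[0]-i['cx'])/f,(p[1]-i['cy'])/f,1]); o=-R.T@np.array(i['t']); return o,d/np.linalg.norm(d)
def onz(i,p,z):
    o,d=ray(i,p); return o+d*(z-o[2])/d[2]
def tri(obs):
    A=np.zeros((3,3));b=np.zeros(3)
    for i,p in obs:
        o,d=ray(i,p); M=np.eye(3)-np.outer(d,d); A+=M;b+=M@o
    X=np.linalg.solve(A,b); return X,[np.round(proj(i,X)-p,1) for i,p in obs]
def save(n,img): cv2.imwrite('pics/%s.png'%n,img[:,:,::-1])
E
python3 - <<'E'
from h import *
s=ctrl.read_state();print(s)
for c in ['scene','top','wrist']:
    save('a_'+c,ctrl.get_image(c)); i=ctrl.camera_info(c); print(c,i)
    if c!='wrist':
        for l in ['hook','hook_seat','rail_mid','caddy','caddy_tab','small_hook']:
            print(l,[(np.round(m['point'],1),round(m['conf'],2)) for m in ctrl.mark_of(l,c)][:3])
E
```

```text
{'clock': 0.0, 'qpos': array([ 1.23222886,  0.6293431 ,  0.03841569,  1.51833595, -0.02697649,
        0.99628522, -0.01997287]), 'qd': array([ 1.11902953e-03,  8.09052426e-04, -3.52526261e-04,  4.83698775e-04,
        5.78298995e-05, -1.06834714e-03,  9.88689701e-04]), 'tau': array([ 6.29326018e-05, -5.63419175e+01,  1.22631177e+00, -1.93451160e+01,
        1.09681534e-02,  1.03109048e-02,  2.19728065e-06]), 'eef_pos': array([ 174.98301612, -625.37800876,  230.40081407]), 'tool_rot': array([-3.12659581,  1.56894201,  1.85862254]), 'force': array([-0.29123766,  0.51381482, -0.45060668]), 'torque': array([ 0.00668403, -0.02043162, -0.0192811 ]), 'width': 85.33985321812412}
scene {'fovy': 43.45575547068599, 'cx': 327.2255656337944, 'cy': 196.2628005651733, 'R': array([[-0.3182212 ,  0.94779356,  0.02055788],
       [ 0.56522671,  0.20709463, -0.79851774],
       [-0.7610874 , -0.24248541, -0.60162014]]), 't': array([ 185.69945267, -138.30880314, 1637.92684726])}
hook [(array([236.9, 177.4]), 0.83)]
hook_seat [(array([240.5, 215. ]), 0.88)]
rail_mid [(array([455.6, 209.4]), 0.87)]
caddy
[... 247 characters left out ...]
29 ],
       [-0.98178658,  0.02711086, -0.18804287],
       [ 0.18883555,  0.03043778, -0.9815369 ]]), 't': array([  29.87595711,  555.68742548, 1128.04372458])}
hook [(array([443.7, 223.8]), 0.85)]
hook_seat [(array([435.9, 237.6]), 0.59)]
rail_mid [(array([203.3, 151.1]), 0.57)]
caddy [(array([342.4, 208.5]), 0.78)]
caddy_tab [(array([350.4, 237.3]), 0.65)]
small_hook [(array([450.4, 175. ]), 0.47)]
wrist {'fovy': 60.03867218170875, 'cx': 319.8566107353445, 'cy': 192.65886212340857, 'R': array([[ 0.26946465, -0.96300953, -0.0012047 ],
       [-0.92844644, -0.26012511,  0.26518322],
       [-0.25568734, -0.07033901, -0.96419729]]), 't': array([-649.71706169,  -34.70900335,  380.48013816])}
```

View pics/a_scene.png

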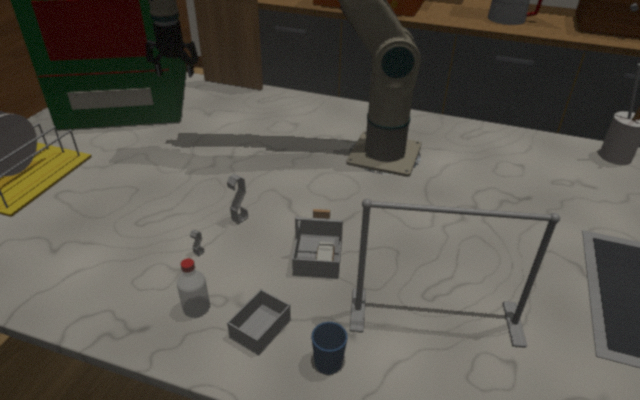

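View pics/a_top.png

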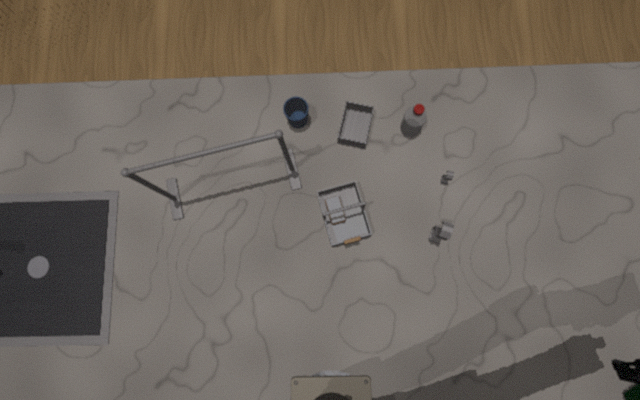

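```bash
python3 - <<'E'
from h import *
I={c:ctrl.camera_info(c) for c in ['scene','top']}
P=dict(hook=[(236.9,177.4),(443.7,223.8)],hook_seat=[(240.5,215),(435.9,237.6)],rail_mid=[(455.6,209.4),(203.3,151.1)],caddy=[(317.7,223.3),(342.4,208.5)],tab=[(322.9,215.1),(350.4,237.3)],small=[(199.2,234.6),(450.4,175)])
for k,(a,b) in P.items(): 
    X,r=tri([(I['scene'],a),(I['top'],b)]); print(k,X.round(1),r)
E
```

```text
hook [ 471.5 -281.5  147.2] [array([-0.6, -0.1]), array([-0.6,  0.3])]
hook_seat [ 452.9 -293.     8.1] [array([-0.4, -0.1]), array([-0.4,  0.1])]
rail_mid [622.7 256.1 304. ] [array([ 0.8, -0.1]), array([ 0.7, -0.1])]
caddy [523.6 -44.1 105.7] [array([0.9, 0.1]), array([ 0.8, -0.2])]
tab [452.4 -59.2  72.5] [array([-0.8, -0.1]), array([-0.7,  0.2])]
small [ 610.8 -325.8   60.1] [array([-2.5, -0.6]), array([-2.2,  1. ])]
```

```bash
cat >> h.py <<'E'
from scipy.spatial.transform import Rotation as Ro
def TR(s=None):
    s=s or ctrl.read_state(); return Ro.from_euler('xyz',s['tool_rot']).as_matrix(), np.array(s['eef_pos'])
def goal_R(phi):
    # tool x down, tool z (jaws) at world heading phi
    x=np.array([0,0,-1.]); z=np.array([np.cos(phi),np.sin(phi),0]); y=np.cross(z,x); return np.stack([x,y,z],1)
def plan(tcp,phi,N=None,vmax=55):
    R,p=TR(); best=None
    G=goal_R(phi)
    w=np.degrees(Ro.from_matrix(R.T@G).as_rotvec())/6
    d=np.array(tcp)-p
    n=N or int(max(np.ceil(np.linalg.norm(d)/vmax),np.ceil(np.abs(w).max()/1.0),1))
    print('tool-frame total shift mm',(R.T@d).round(1),'rot units',w.round(2),'n',n)
    Rc=R.copy()
    for k in range(n):
        u=Rc.T@d/n/750; print('{"dx":%.4f,"dy":%.4f,"dz":%.4f,"wx":%.2f,"wy":%.2f,"wz":%.2f}'%(*u,*(w/n)))
        Rc=Rc@Ro.from_rotvec(np.radians(w/n*6)).as_matrix()
E
python3 - <<'E'
from h import *
R,p=TR();print(R.round(3),p)
i=ctrl.camera_info('wrist'); Rc=np.array(i['R']); print('cam in tool',(R.T@(-Rc.T@np.array(i['t'])-p)).round(1)); print((R.T@Rc.T).round(3))
S,T=ctrl.camera_info('scene'),ctrl.camera_info('top')
print(tri([(S,(366,204)),(T,(279,134))]),tri([(S,(554,217)),(T,(125,172))]))
for z in [130]:
  print('hook',onz(S,(236.9,177.4),130),onz(T,(443.7,223.8),130), 'seat',onz(S,(240.5,215),8),onz(T,(435.9,237.6),8))
E
```

```text
[[ 0.     0.963  0.269]
 [-0.     0.269 -0.963]
 [-1.    -0.     0.   ]] [ 175.12053032 -626.00285738  231.341163  ]
cam in tool [-1.439e+02  6.750e+01  1.000e-01]
[[ 0.001 -0.265  0.964]
 [ 0.    -0.964 -0.265]
 [ 1.     0.    -0.001]]
(array([657.62969891,  94.44213579, 298.74556986]), [array([-0.1, -0. ]), array([-0.1,  0. ])]) (array([581.63566745, 426.89578052, 302.18791731]), [array([ 0.1, -0. ]), array([ 0.1, -0. ])])
hook [ 449.80556593 -292.35859037  130.        ] [ 474.28978779 -287.38814592  130.        ] seat [ 452.7465005  -291.93006711    8.        ] [ 453.19894499 -293.94288157    8.        ]
```

View pics/a_wrist.png

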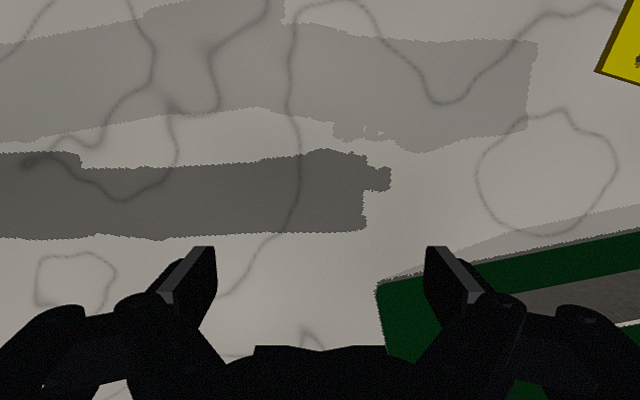

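```bash
python3 - <<'E'
from h import *
plan([453,-293,300],0.0)
E
```

```text
tool-frame total shift mm [ -68.7  357.3 -245.8] rot units [-12.4   0.    0. ] n 13
{"dx":-0.0070,"dy":0.0366,"dz":-0.0252,"wx":-0.95,"wy":0.00,"wz":0.00}
{"dx":-0.0070,"dy":0.0390,"dz":-0.0214,"wx":-0.95,"wy":0.00,"wz":0.00}
{"dx":-0.0070,"dy":0.0409,"dz":-0.0174,"wx":-0.95,"wy":0.00,"wz":0.00}
{"dx":-0.0070,"dy":0.0425,"dz":-0.0133,"wx":-0.95,"wy":0.00,"wz":0.00}
{"dx":-0.0070,"dy":0.0436,"dz":-0.0090,"wx":-0.95,"wy":0.00,"wz":0.00}
{"dx":-0.0070,"dy":0.0442,"dz":-0.0046,"wx":-0.95,"wy":0.00,"wz":0.00}
{"dx":-0.0070,"dy":0.0445,"dz":-0.0002,"wx":-0.95,"wy":0.00,"wz":0.00}
{"dx":-0.0070,"dy":0.0443,"dz":0.0043,"wx":-0.95,"wy":0.00,"wz":0.00}
{"dx":-0.0070,"dy":0.0436,"dz":0.0087,"wx":-0.95,"wy":0.00,"wz":0.00}
{"dx":-0.0070,"dy":0.0425,"dz":0.0130,"wx":-0.95,"wy":0.00,"wz":0.00}
{"dx":-0.0070,"dy":0.0410,"dz":0.0172,"wx":-0.95,"wy":0.00,"wz":0.00}
{"dx":-0.0070,"dy":0.0391,"dz":0.0212,"wx":-0.95,"wy":0.00,"wz":0.00}
{"dx":-0.0070,"dy":0.0368,"dz":0.0250,"wx":-0.95,"wy":0.00,"wz":0.00}
```

>>> servo_tool(
  rows=[
    {"dx": -0.01, "dy": 0.037, "dz": -0.025, "wx": -0.95},
    {"dx": -0.01, "dy": 0.039, "dz": -0.021, "wx": -0.95},
    {"dx": -0.01, "dy": 0.041, "dz": -0.017, "wx": -0.95},
    {"dx": -0.01, "dy": 0.042, "dz": -0.013, "wx": -0.95},
    {"dx": -0.01, "dy": 0.044, "dz": -0.009, "wx": -0.95},
  ],
)

```text
schema error: expected keys dx, dy, dz, wx, wy, wz, fingers
```

>>> servo_tool(
  rows=[
    {"dx": -0.01, "dy": 0.044, "dz": -0.005, "wx": -0.95},
    {"dx": -0.01, "dy": 0.044, "dz": 0, "wx": -0.95},
    {"dx": -0.01, "dy": 0.044, "dz": 0.004, "wx": -0.95},
    {"dx": -0.01, "dy": 0.044, "dz": 0.009, "wx": -0.95},
    {"dx": 0, "dy": 0.042, "dz": 0.013, "wx": -0.95},
  ],
)

```text
schema error: expected keys dx, dy, dz, wx, wy, wz, fingers
```

>>> servo_tool(
  rows=[
    {"dx": 0, "dy": 0.041, "dz": 0.017, "wx": -0.95},
    {"dx": 0, "dy": 0.039, "dz": 0.021, "wx": -0.95},
    {"dx": 0, "dy": 0.037, "dz": 0.025, "wx": -0.95},
    {"dx": 0},
  ],
)

```text
schema error: expected keys dx, dy, dz, wx, wy, wz, fingers
```

```bash
python3 - <<'E'
from h import *
print(TR(), ctrl.read_state()['qpos'].round(2))
i=ctrl.camera_info('wrist'); save('b_wrist',ctrl.get_image('wrist'))
for l in ['hook','hook_seat','small_hook']:
    print(l,[(np.round(m['point'],1),round(m['conf'],2)) for m in ctrl.mark_of(l,'wrist')][:3])
for l,z in [('hook',130),('hook_seat',8)]:
    for m in ctrl.mark_of(l,'wrist')[:1]: print(l,onz(i,m['point'],z))
r=ctrl.silhouettes('hook','wrist')
if r: print(r[0]['extent'],r[0]['conf']); np.save('m.npy',r[0]['region'])
E
```

```text
(array([[ 2.04130477e-05,  9.63026304e-01,  2.69407381e-01],
       [-9.32349067e-05,  2.69407381e-01, -9.63026300e-01],
       [-9.99999995e-01, -5.45987019e-06,  9.52870933e-05]]), array([ 175.12053032, -626.00285738,  231.341163  ])) [ 1.23  0.63  0.04  1.52 -0.03  1.   -0.02]
hook []
hook_seat []
small_hook []
```

View pics/b_wrist.png

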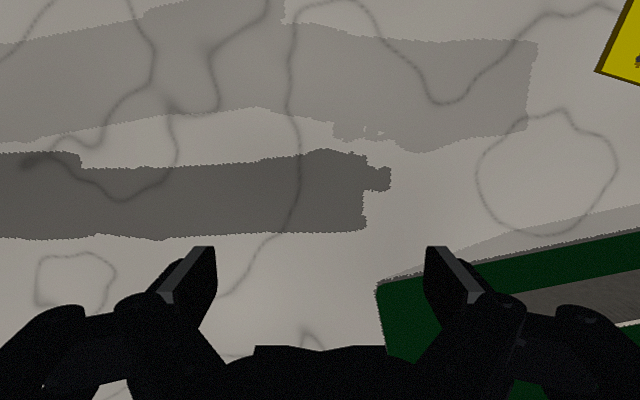

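The calls were refused because every key is required, so the arm hasn't moved. I'll resend them complete.

>>> servo_tool(
  rows=[
    {"dx": -0.01, "dy": 0.037, "dz": -0.025, "wx": -0.95, "wy": 0, "wz": 0, "fingers": 0},
    {"dx": -0.01, "dy": 0.039, "dz": -0.021, "wx": -0.95, "wy": 0, "wz": 0, "fingers": 0},
    {"dx": -0.01, "dy": 0.041, "dz": -0.017, "wx": -0.95, "wy": 0, "wz": 0, "fingers": 0},
    {"dx": -0.01, "dy": 0.042, "dz": -0.013, "wx": -0.95, "wy": 0, "wz": 0, "fingers": 0},
    {"dx": -0.01, "dy": 0.044, "dz": -0.009, "wx": -0.95, "wy": 0, "wz": 0, "fingers": 0},
  ],
)

```text
clock: 1.72
eef_pos: [284.1, -497.2, 269.4]
tool_rot: [-0.265, 1.57, -1.059]
force: [1.1, -0.0, -0.3]
width: 85.4
```

>>> servo_tool(
  rows=[
    {"dx": -0.01, "dy": 0.044, "dz": -0.005, "wx": -0.95, "wy": 0, "wz": 0, "fingers": 0},
    {"dx": -0.01, "dy": 0.044, "dz": 0, "wx": -0.95, "wy": 0, "wz": 0, "fingers": 0},
    {"dx": -0.01, "dy": 0.044, "dz": 0.004, "wx": -0.95, "wy": 0, "wz": 0, "fingers": 0},
    {"dx": -0.01, "dy": 0.044, "dz": 0.009, "wx": -0.95, "wy": 0, "wz": 0, "fingers": 0},
    {"dx": 0, "dy": 0.042, "dz": 0.013, "wx": -0.95, "wy": 0, "wz": 0, "fingers": 0},
  ],
)

```text
clock: 2.35
eef_pos: [391.1, -370.0, 299.8]
tool_rot: [-0.431, 1.569, -0.728]
force: [0.0, -0.6, 0.4]
width: 85.4
```

>>> servo_tool(
  rows=[
    {"dx": 0, "dy": 0.041, "dz": 0.017, "wx": -0.95, "wy": 0, "wz": 0, "fingers": 0},
    {"dx": 0, "dy": 0.039, "dz": 0.021, "wx": -0.95, "wy": 0, "wz": 0, "fingers": 0},
    {"dx": 0, "dy": 0.037, "dz": 0.025, "wx": -0.95, "wy": 0, "wz": 0, "fingers": 0},
    {"dx": 0, "dy": 0, "dz": 0, "wx": 0, "wy": 0, "wz": 0, "fingers": 0},
  ],
)

```text
clock: 2.85
eef_pos: [456.2, -291.1, 299.2]
tool_rot: [0.722, 1.569, 0.726]
force: [-0.3, -0.5, 0.1]
width: 85.6
```

```bash
python3 - <<'E'
from h import *
print(TR(), ctrl.read_state()['qpos'].round(2))
i=ctrl.camera_info('wrist'); save('c_wrist',ctrl.get_image('wrist'))
for l,z in [('hook',130),('hook_seat',8)]:
    for m in ctrl.mark_of(l,'wrist')[:1]: print(l,m,onz(i,m['point'],z))
r=ctrl.silhouettes('hook','wrist')
if r: print(r[0]['extent'],r[0]['conf']); np.save('m.npy',r[0]['region'])
print(ctrl.read_state()['clock'])
E
```

```text
(array([[ 0.00154105, -0.00391613,  0.99999114],
       [ 0.00136853,  0.9999914 ,  0.00391403],
       [-0.99999788,  0.00136249,  0.0015464 ]]), array([ 456.16616233, -291.13747919,  299.18760135])) [ 0.77  0.42 -0.36  1.73  0.17  1.03  0.35]
hook {'point': [324.8, 178.8], 'conf': 0.89} [ 461.25232255 -296.16939458  130.        ]
hook_seat {'point': [320.4, 152.4], 'conf': 0.63} [ 457.31893862 -289.90954241    8.        ]
[323.5, 168.0, 48.6, 53.2] 0.97
3.05
```

View pics/c_wrist.png

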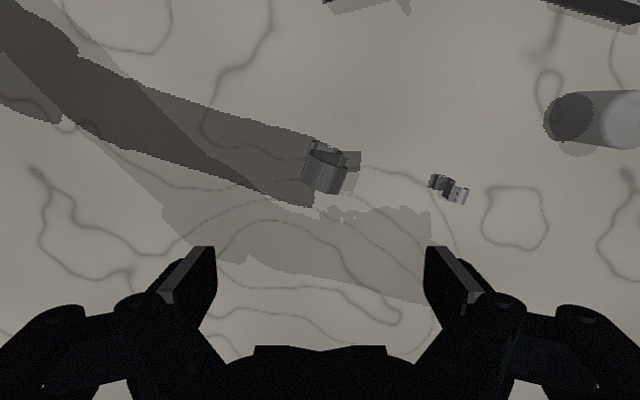

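```bash
cat >> h.py <<'E'
def hook_line():
    t=np.linspace(0,np.pi,13)
    # centerline: radius 17, top curl centre z=-9 ; top centreline z=+8
    top=[(17*np.cos(a),-9+17*np.sin(a)) for a in t]
    bot=[(17*np.cos(a),-111-17*np.sin(a)) for a in t]
    return np.array([(17,-18)]+top+[(-17,-42),(17,-86)]+bot+[(-17,-103)])
def render(i,pos,yaw,rollpitch=(0,0)):
    L=hook_line(); m=np.zeros((400,640),np.uint8)
    R=Ro.from_euler('zyx',[yaw,rollpitch[1],rollpitch[0]]).as_matrix()
    for a,b in zip(L[:-1],L[1:]):
        d=(b-a)/np.linalg.norm(b-a); n=np.array([-d[1],d[0]])*2
        P=[]
        for q in (a+n,a-n,b+n,b-n):
            for y in (-13,13): P.append(proj(i,R@np.array([q[0],y,q[1]])+pos))
        h=cv2.convexHull(np.array(P).astype(np.float32)); cv2.fillConvexPoly(m,np.round(h*16).astype(np.int32),1,cv2.LINE_8,4)
    return m>0
E
python3 - <<'E'
from h import *
from scipy.optimize import minimize
i=ctrl.camera_info('wrist'); M=np.load('m.npy')
def cost(v):
    m=render(i,np.array([v[0],v[1],130]),v[2]); return 1-(m&M).sum()/(m|M).sum()
best=[]
for y0 in np.arange(-.45,.46,.15):
    r=minimize(cost,[457,-293,y0],method='Nelder-Mead',options=dict(initial_simplex=np.array([[457,-293,y0],[463,-293,y0],[457,-287,y0],[457,-293,y0+.15]])))
    print(r.x.round(2),round(r.fun,3)); best.append((r.fun,tuple(r.x)))
v=min(best)[1]
im=cv2.imread('pics/c_wrist.png'); m=render(i,np.array([v[0],v[1],130]),v[2]).astype(np.uint8)
c=im[110:230,240:400]; A=cv2.resize(c,None,fx=4,fy=4,interpolation=cv2.INTER_CUBIC)
cs,_=cv2.findContours(cv2.resize(m[110:230,240:400],None,fx=4,fy=4,interpolation=cv2.INTER_NEAREST),0,2); cv2.drawContours(A,cs,-1,(0,255,0),1)
cs,_=cv2.findContours(cv2.resize(M.astype(np.uint8)[110:230,240:400],None,fx=4,fy=4,interpolation=cv2.INTER_NEAREST),0,2); cv2.drawContours(A,cs,-1,(0,0,255),1)
cv2.imwrite('pics/c_zoom.png',A)
E
```

```text
[ 4.5643e+02 -2.9751e+02 -3.8000e-01] 0.05
[ 4.5671e+02 -2.9732e+02 -4.0000e-01] 0.049
[ 4.5646e+02 -2.9781e+02 -4.1000e-01] 0.054
[ 4.5653e+02 -2.9758e+02 -3.9000e-01] 0.049
[ 4.5641e+02 -2.9760e+02 -3.8000e-01] 0.05
[ 4.5630e+02 -2.9772e+02 -3.8000e-01] 0.05
[ 456.15 -298.27    0.77] 0.178
```

View pics/c_zoom.png

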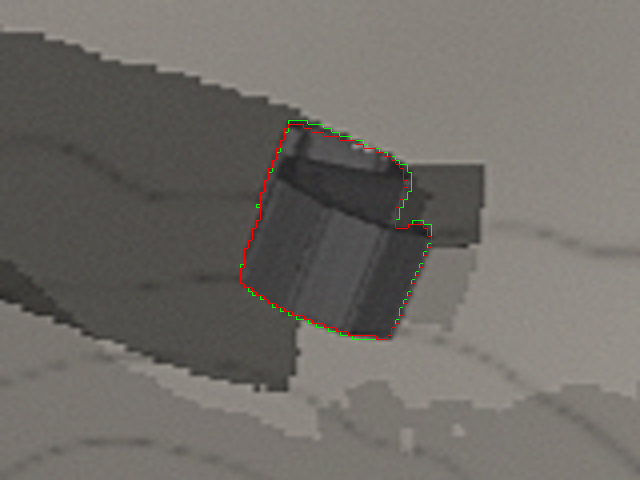

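```bash
python3 - <<'E'
from h import *
plan([456.5,-297.5,180],-0.39,4)
E
```

```text
tool-frame total shift mm [118.8  -1.7   3.6] rot units [ 3.67 -0.01  0.01] n 4
{"dx":0.0396,"dy":-0.0006,"dz":0.0012,"wx":0.92,"wy":-0.00,"wz":0.00}
{"dx":0.0396,"dy":-0.0005,"dz":0.0012,"wx":0.92,"wy":-0.00,"wz":0.00}
{"dx":0.0396,"dy":-0.0003,"dz":0.0013,"wx":0.92,"wy":-0.00,"wz":0.00}
{"dx":0.0396,"dy":-0.0002,"dz":0.0013,"wx":0.92,"wy":-0.00,"wz":0.00}
```

```bash
cat >> h.py <<'E'
def fit_hook(cam,v0,z=130,simp=(6,6,.15),verbose=True):
    from scipy.optimize import minimize
    i=ctrl.camera_info(cam); ctrl.get_image(cam); M=ctrl.silhouettes('hook',cam)[0]['region']
    def cost(v):
        m=render(i,np.array([v[0],v[1],z]),v[2]); return 1-(m&M).sum()/(m|M).sum()
    v0=np.array(v0); r=minimize(cost,v0,method='Nelder-Mead',options=dict(initial_simplex=np.vstack([v0]+[v0+np.eye(3)[k]*simp[k] for k in range(3)])))
    print('hook fit',cam,r.x.round(2),round(r.fun,3)); return r.x
E
python3 - <<'E'
from h import *
print(TR()[1]); v=fit_hook('wrist',[456,-295,-.35]); print(TR()[1],ctrl.read_state()['clock'])
plan([v[0],v[1],180],v[2],4)
E
```

```text
[ 452.98800473 -295.6931228   298.78690195]
hook fit wrist [ 4.5956e+02 -2.9272e+02 -3.7000e-01] 0.053
[ 452.96678964 -295.79694602  298.79853599] 3.15
tool-frame total shift mm [118.8   3.2   6.6] rot units [ 3.49 -0.    0.01] n 4
{"dx":0.0396,"dy":0.0011,"dz":0.0022,"wx":0.87,"wy":-0.00,"wz":0.00}
{"dx":0.0396,"dy":0.0013,"dz":0.0021,"wx":0.87,"wy":-0.00,"wz":0.00}
{"dx":0.0396,"dy":0.0014,"dz":0.0020,"wx":0.87,"wy":-0.00,"wz":0.00}
{"dx":0.0396,"dy":0.0016,"dz":0.0018,"wx":0.87,"wy":-0.00,"wz":0.00}
```

>>> servo_tool(
  rows=[
    {"dx": 0.04, "dy": 0.0011, "dz": 0.0022, "wx": 0.89, "wy": 0, "wz": 0, "fingers": 0},
    {"dx": 0.04, "dy": 0.0013, "dz": 0.0021, "wx": 0.89, "wy": 0, "wz": 0, "fingers": 0},
    {"dx": 0.04, "dy": 0.0014, "dz": 0.002, "wx": 0.89, "wy": 0, "wz": 0, "fingers": 0},
    {"dx": 0.04, "dy": 0.0016, "dz": 0.0018, "wx": 0.89, "wy": 0, "wz": 0, "fingers": 0},
    {"dx": 0, "dy": 0, "dz": 0, "wx": 0, "wy": 0, "wz": 0, "fingers": 0},
  ],
)

```text
clock: 3.78
eef_pos: [458.6, -291.4, 177.1]
tool_rot: [3.09, 1.566, 2.713]
force: [-0.5, -0.5, 0.6]
width: 85.4
```

```bash
python3 - <<'E'
from h import *
import time
print(TR()[1]); v=fit_hook('wrist',[459.5,-293,-.37]); print(TR()[1],ctrl.read_state()['clock'])
plan([v[0],v[1],104],v[2],4)
E
```

```text
[ 458.56159321 -291.43624695  177.07330701]
hook fit wrist [ 4.5988e+02 -2.9280e+02 -3.7000e-01] 0.044
[ 460.48068523 -292.29853755  179.50007538] 3.875
tool-frame total shift mm [75.5 -0.7 -0.4] rot units [-0.1   0.01  0.  ] n 4
{"dx":0.0252,"dy":-0.0002,"dz":-0.0001,"wx":-0.03,"wy":0.00,"wz":0.00}
{"dx":0.0252,"dy":-0.0002,"dz":-0.0001,"wx":-0.03,"wy":0.00,"wz":0.00}
{"dx":0.0252,"dy":-0.0002,"dz":-0.0001,"wx":-0.03,"wy":0.00,"wz":0.00}
{"dx":0.0252,"dy":-0.0002,"dz":-0.0001,"wx":-0.03,"wy":0.00,"wz":0.00}
```

>>> servo_tool(
  rows=[
    {"dx": 0.035, "dy": -0.0005, "dz": -0.0005, "wx": -0.05, "wy": 0, "wz": 0, "fingers": 0},
    {"dx": 0.035, "dy": 0, "dz": 0, "wx": -0.05, "wy": 0, "wz": 0, "fingers": 0},
    {"dx": 0.02, "dy": 0, "dz": 0, "wx": 0, "wy": 0, "wz": 0, "fingers": 0},
    {"dx": 0.01, "dy": 0, "dz": 0, "wx": 0, "wy": 0, "wz": 0, "fingers": 0},
    {"dx": 0, "dy": 0, "dz": 0, "wx": 0, "wy": 0, "wz": 0, "fingers": 0.1},
  ],
)

```text
clock: 4.5
eef_pos: [460.1, -292.2, 104.1]
tool_rot: [-0.133, 1.57, -0.5]
force: [-0.1, 0.2, 0.1]
width: 77.0
```

>>> servo_tool(
  rows=[
    {"dx": 0, "dy": 0, "dz": 0, "wx": 0, "wy": 0, "wz": 0, "fingers": 0.35},
    {"dx": 0, "dy": 0, "dz": 0, "wx": 0, "wy": 0, "wz": 0, "fingers": 0.7},
    {"dx": 0, "dy": 0, "dz": 0, "wx": 0, "wy": 0, "wz": 0, "fingers": 1},
    {"dx": 0, "dy": 0, "dz": 0, "wx": 0, "wy": 0, "wz": 0, "fingers": 1},
  ],
)

```text
clock: 5.0
eef_pos: [460.2, -292.2, 104.5]
tool_rot: [-0.255, 1.57, -0.622]
force: [-0.3, -0.1, 5.1]
width: 37.2
```

```bash
python3 - <<'E'
from h import *
s=ctrl.read_state();print(TR(s),s['width'],s['force'],s['clock']); save('d_wrist',ctrl.get_image('wrist'));save('d_scene',ctrl.get_image('scene')[100:300,120:440])
E
```

```text
(array([[ 9.46189666e-04,  3.58929859e-01,  9.33364056e-01],
       [-6.78362766e-04,  9.33364489e-01, -3.58929338e-01],
       [-9.99999322e-01, -2.93544192e-04,  1.12662449e-03]]), array([ 460.18060269, -292.1749775 ,  104.54944174])) 37.19207490640644 [-0.30871623 -0.1358105   5.14178377] 5.0
```

View pics/d_wrist.png

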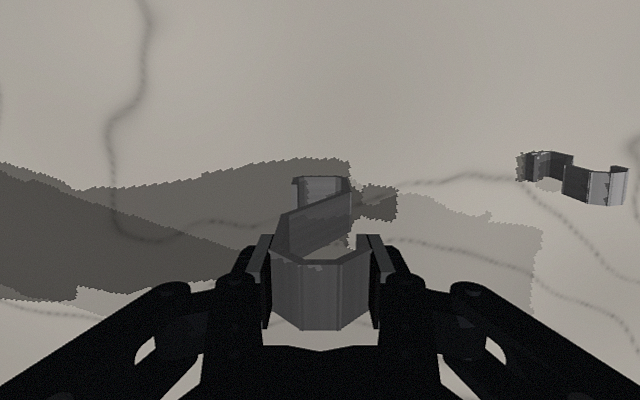

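View pics/d_scene.png

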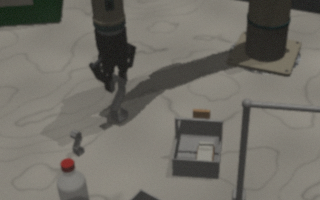

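```bash
python3 - <<'E'
from h import *
plan([533,240,314],0.225,14)
E
```

```text
tool-frame total shift mm [-209.8  522.8 -122.8] rot units [-5.65  0.01  0.01] n 14
{"dx":-0.0200,"dy":0.0498,"dz":-0.0117,"wx":-0.40,"wy":0.00,"wz":0.00}
{"dx":-0.0200,"dy":0.0502,"dz":-0.0096,"wx":-0.40,"wy":0.00,"wz":0.00}
{"dx":-0.0200,"dy":0.0506,"dz":-0.0075,"wx":-0.40,"wy":0.00,"wz":0.00}
{"dx":-0.0200,"dy":0.0509,"dz":-0.0053,"wx":-0.40,"wy":0.00,"wz":0.00}
{"dx":-0.0200,"dy":0.0511,"dz":-0.0032,"wx":-0.40,"wy":0.00,"wz":0.00}
{"dx":-0.0200,"dy":0.0511,"dz":-0.0010,"wx":-0.40,"wy":0.00,"wz":0.00}
{"dx":-0.0200,"dy":0.0511,"dz":0.0012,"wx":-0.40,"wy":0.00,"wz":0.00}
{"dx":-0.0200,"dy":0.0510,"dz":0.0033,"wx":-0.40,"wy":0.00,"wz":0.00}
{"dx":-0.0200,"dy":0.0509,"dz":0.0055,"wx":-0.40,"wy":0.00,"wz":0.00}
{"dx":-0.0200,"dy":0.0506,"dz":0.0076,"wx":-0.40,"wy":0.00,"wz":0.00}
{"dx":-0.0200,"dy":0.0502,"dz":0.0098,"wx":-0.40,"wy":0.00,"wz":0.00}
{"dx":-0.0200,"dy":0.0498,"dz":0.0119,"wx":-0.40,"wy":0.00,"wz":0.00}
{"dx":-0.0200,"dy":0.0492,"dz":0.0140,"wx":-0.40,"wy":0.00,"wz":0.00}
{"dx":-0.0200,"dy":0.0486,"dz":0.0160,"wx":-0.40,"wy":0.00,"wz":0.00}
```

>>> servo_tool(
  rows=[
    {"dx": -0.02, "dy": 0, "dz": 0, "wx": 0, "wy": 0, "wz": 0, "fingers": 1},
    {"dx": -0.05, "dy": 0, "dz": 0, "wx": 0, "wy": 0, "wz": 0, "fingers": 1},
    {"dx": -0.07, "dy": 0, "dz": 0, "wx": 0, "wy": 0, "wz": 0, "fingers": 1},
    {"dx": -0.07, "dy": 0, "dz": 0, "wx": 0, "wy": 0, "wz": 0, "fingers": 1},
    {"dx": -0.06, "dy": 0, "dz": 0, "wx": 0, "wy": 0, "wz": 0, "fingers": 1},
  ],
)

```text
clock: 5.72
eef_pos: [459.7, -291.8, 309.1]
tool_rot: [-0.09, 1.569, -0.456]
force: [0.6, -1.2, -1.8]
width: 36.9
```

```bash
python3 - <<'E'
from h import *
plan([533,240,314],0.225,12)
E
```

```text
tool-frame total shift mm [  -5.2  522.7 -122.3] rot units [-5.65  0.01  0.01] n 12
{"dx":-0.0006,"dy":0.0581,"dz":-0.0136,"wx":-0.47,"wy":0.00,"wz":0.00}
{"dx":-0.0006,"dy":0.0587,"dz":-0.0107,"wx":-0.47,"wy":0.00,"wz":0.00}
{"dx":-0.0006,"dy":0.0591,"dz":-0.0078,"wx":-0.47,"wy":0.00,"wz":0.00}
{"dx":-0.0006,"dy":0.0594,"dz":-0.0049,"wx":-0.47,"wy":0.00,"wz":0.00}
{"dx":-0.0006,"dy":0.0596,"dz":-0.0019,"wx":-0.47,"wy":0.00,"wz":0.00}
{"dx":-0.0006,"dy":0.0596,"dz":0.0010,"wx":-0.47,"wy":0.00,"wz":0.00}
{"dx":-0.0006,"dy":0.0595,"dz":0.0039,"wx":-0.47,"wy":0.00,"wz":0.00}
{"dx":-0.0006,"dy":0.0592,"dz":0.0069,"wx":-0.47,"wy":0.00,"wz":0.00}
{"dx":-0.0006,"dy":0.0588,"dz":0.0098,"wx":-0.47,"wy":0.00,"wz":0.00}
{"dx":-0.0006,"dy":0.0583,"dz":0.0127,"wx":-0.47,"wy":0.00,"wz":0.00}
{"dx":-0.0005,"dy":0.0576,"dz":0.0155,"wx":-0.47,"wy":0.00,"wz":0.00}
{"dx":-0.0005,"dy":0.0568,"dz":0.0183,"wx":-0.47,"wy":0.00,"wz":0.00}
```

>>> servo_tool(
  rows=[
    {"dx": 0, "dy": 0.058, "dz": -0.014, "wx": -0.47, "wy": 0, "wz": 0, "fingers": 1},
    {"dx": 0, "dy": 0.059, "dz": -0.011, "wx": -0.47, "wy": 0, "wz": 0, "fingers": 1},
    {"dx": 0, "dy": 0.059, "dz": -0.008, "wx": -0.47, "wy": 0, "wz": 0, "fingers": 1},
    {"dx": 0, "dy": 0.059, "dz": -0.005, "wx": -0.47, "wy": 0, "wz": 0, "fingers": 1},
    {"dx": 0, "dy": 0.06, "dz": -0.002, "wx": -0.47, "wy": 0, "wz": 0, "fingers": 1},
  ],
)

```text
clock: 6.35
eef_pos: [489.4, -68.7, 306.9]
tool_rot: [-0.644, 1.57, -0.764]
force: [0.5, -0.1, -1.4]
width: 37.1
```

>>> servo_tool(
  rows=[
    {"dx": 0, "dy": 0.06, "dz": 0.001, "wx": -0.47, "wy": 0, "wz": 0, "fingers": 1},
    {"dx": 0, "dy": 0.06, "dz": 0.004, "wx": -0.47, "wy": 0, "wz": 0, "fingers": 1},
    {"dx": 0, "dy": 0.059, "dz": 0.007, "wx": -0.47, "wy": 0, "wz": 0, "fingers": 1},
    {"dx": 0, "dy": 0.059, "dz": 0.01, "wx": -0.47, "wy": 0, "wz": 0, "fingers": 1},
    {"dx": 0, "dy": 0.058, "dz": 0.013, "wx": -0.47, "wy": 0, "wz": 0, "fingers": 1},
  ],
)

```text
clock: 6.98
eef_pos: [520.8, 153.0, 306.9]
tool_rot: [-1.224, 1.57, -1.097]
force: [0.6, 0.6, -2.2]
width: 37.0
```

>>> servo_tool(
  rows=[
    {"dx": 0, "dy": 0.05, "dz": 0.015, "wx": -0.47, "wy": 0, "wz": 0, "fingers": 1},
    {"dx": 0, "dy": 0.035, "dz": 0.012, "wx": -0.47, "wy": 0, "wz": 0, "fingers": 1},
    {"dx": 0, "dy": 0.02, "dz": 0, "wx": 0, "wy": 0, "wz": 0, "fingers": 1},
    {"dx": 0, "dy": 0, "dz": 0, "wx": 0, "wy": 0, "wz": 0, "fingers": 1},
  ],
)

```text
clock: 7.48
eef_pos: [527.6, 233.0, 306.5]
tool_rot: [-2.933, 1.57, -2.708]
force: [0.4, -0.6, -2.5]
width: 37.2
```

```bash
python3 - <<'E'
from h import *
s=ctrl.read_state();print(TR(s),s['width'],s['force'],s['clock']); 
obs=[]
for c in ['wrist','scene','top']:
    i=ctrl.camera_info(c); save('e_'+c,ctrl.get_image(c)); m=ctrl.mark_of('rail_mid',c); print(c,m[:2],ctrl.mark_of('hook',c)[:1])
    if m: obs.append((i,m[0]['point']))
print(tri(obs)); s=ctrl.read_state();print(TR(s)[1])
plan([620,260.5,314],0.225)
E
```

```text
(array([[-6.02364425e-04, -2.22702663e-01,  9.74886230e-01],
       [-2.78696905e-04,  9.74886406e-01,  2.22702531e-01],
       [-9.99999780e-01, -1.37549693e-04, -6.49303433e-04]]), array([527.59411632, 232.95461265, 306.4719031 ])) 37.238044770920006 [ 0.39134804 -0.60367293 -2.46022851] 7.475
wrist [{'point': [528.5, 232.7], 'conf': 0.93}] [{'point': [320.8, 285.4], 'conf': 0.55}]
scene [{'point': [457.1, 208.7], 'conf': 0.68}] [{'point': [452.1, 164.7], 'conf': 0.96}]
top [{'point': [200.4, 153.9], 'conf': 0.97}] []
(array([617.80370079, 260.91466806, 303.31775678]), [array([-2.6,  1.3]), array([ 2.2, -0.1]), array([ 1.4, -0.5])])
[528.70078619 231.85827366 306.40153837]
tool-frame total shift mm [-7.6  7.8 95.4] rot units [-0.02  0.    0.  ] n 2
{"dx":-0.0051,"dy":0.0052,"dz":0.0636,"wx":-0.01,"wy":0.00,"wz":0.00}
{"dx":-0.0051,"dy":0.0051,"dz":0.0636,"wx":-0.01,"wy":0.00,"wz":0.00}
```

View pics/e_wrist.png

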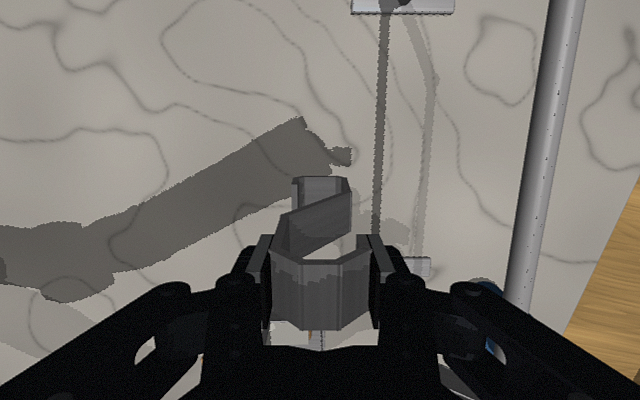

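View pics/e_scene.png

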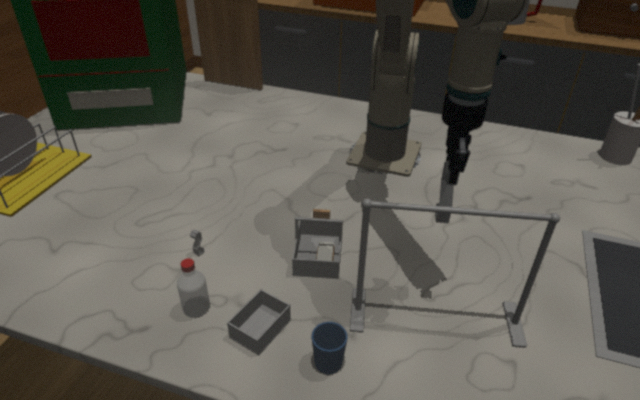

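```bash
python3 - <<'E'
from h import *
i=ctrl.camera_info('wrist'); im=ctrl.get_image('wrist'); g=im.mean(2)
for r in [10,60,100,150,200,240]:
    row=cv2.GaussianBlur(g[r:r+1].astype(np.float32),(5,1),0)[0]
    d=np.gradient(row); lo=480;hi=620
    a=lo+np.argmin(d[lo:hi]); b=lo+np.argmax(d[lo:hi]); 
    print(r,a,b, row[lo:hi:6].astype(int))
A=onz(i,(567,20),300);B=onz(i,(521,280),300);print(A,B,np.arctan2(-(A-B)[0],(A-B)[1]))
print(onz(i,(583,20),300),onz(i,(551,20),300)); print(TR()[1])
E
```

```text
10 545 564 [155 153 154 157 157 157 158 157 158 156 156  57  80 109 147 163 138 142
 151 150 149 148 148 147]
60 537 573 [162 163 161 161 161 160 159 159 156 154  49  90 120 166 147 130 156 154
 153 152 152 152 151 149]
100 531 565 [157 157 156 152 142 153 143 151 156  55  94 124 170 144 130 155 155 154
 151 133 151 153 155 153]
150 523 556 [158 158 158 157 159 156 158 141  69 106 138 165 139 157 157 159 158 156
 138 146 157 158 156 157]
200 515 547 [153 166 166 165 163 162  73  83 117 151 146 133 160 158 157 157 156 155
 154 154 154 154 154 152]
240 509 540 [166 165 164 164 162  71  85 119 149 143 141 155 156 153 151 152 150 148
 149 148 149 139 106 113]
[603.26957782 347.77361262 300.        ] [627.88406009 235.88515252 300.        ] 0.21654195948368535
[609.44176214 349.16940536 300.        ] [597.09669357 346.3776616  300.        ]
[528.62849186 232.08531034 306.34939599]
```

```bash
python3 - <<'E'
from h import *
i=ctrl.camera_info('wrist')
L=[(60,537,573),(100,531,565),(150,523,556),(200,515,547),(240,509,540)]
Q=np.array([onz(i,((a+b)/2,r),300) for r,a,b in L]); print(Q.round(1)); 
k=np.polyfit(Q[:,1],Q[:,0],1); print(k, np.arctan(-k[0]), 'x at y=260:',np.polyval(k,260.5))
plan([np.polyval(k,260.5),260.5,313],np.arctan(-k[0]),2)
E
```

```text
[[604.4 333.  300. ]
 [607.8 317.6 300. ]
 [612.4 297.1 300. ]
 [617.3 275.  300. ]
 [621.7 256.  300. ]]
[-2.24545018e-01  6.79145111e+02] 0.2208813417424539 x at y=260: 620.6511334806393
tool-frame total shift mm [-6.6  7.4 96. ] rot units [0.02 0.   0.  ] n 2
{"dx":-0.0044,"dy":0.0049,"dz":0.0640,"wx":0.01,"wy":0.00,"wz":0.00}
{"dx":-0.0044,"dy":0.0050,"dz":0.0640,"wx":0.01,"wy":0.00,"wz":0.00}
```

>>> servo_tool(
  rows=[
    {"dx": -0.009, "dy": 0.005, "dz": 0.03, "wx": 0, "wy": 0, "wz": 0, "fingers": 1},
    {"dx": 0, "dy": 0.005, "dz": 0.035, "wx": 0, "wy": 0, "wz": 0, "fingers": 1},
    {"dx": 0, "dy": 0, "dz": 0.035, "wx": 0, "wy": 0, "wz": 0, "fingers": 1},
    {"dx": 0, "dy": 0, "dz": 0.028, "wx": 0, "wy": 0, "wz": 0, "fingers": 1},
    {"dx": 0, "dy": 0, "dz": 0, "wx": 0, "wy": 0, "wz": 0, "fingers": 1},
  ],
)

```text
clock: 8.6
eef_pos: [621.4, 260.9, 312.2]
tool_rot: [2.912, 1.57, 3.135]
force: [-0.7, 0.8, -1.7]
width: 37.3
```

>>> servo_tool(
  rows=[
    {"dx": 0, "dy": 0, "dz": 0, "wx": 0, "wy": 0, "wz": 0, "fingers": 1},
  ],
)

```text
clock: 8.72
eef_pos: [619.6, 261.0, 312.8]
tool_rot: [-3.116, 1.57, -2.892]
force: [0.5, 0.6, -1.6]
width: 36.9
```

```bash
python3 - <<'E'
from h import *
s=ctrl.read_state();print(s['width'],s['force'],s['clock']); 
for c in ['wrist','scene']:
    save('f_'+c,ctrl.get_image(c))
im=cv2.imread('pics/f_scene.png')[100:300,360:560]; cv2.imwrite('pics/f_sz.png',cv2.resize(im,None,fx=3,fy=3,interpolation=cv2.INTER_CUBIC))
plan([620.6,260.5,275],.221)
E
```

```text
36.944299927922174 [ 0.54162792  0.56259619 -1.6380397 ] 8.725
tool-frame total shift mm [38.3 -0.7  0.8] rot units [ 0.03 -0.    0.  ] n 1
{"dx":0.0511,"dy":-0.0010,"dz":0.0011,"wx":0.03,"wy":-0.00,"wz":0.00}
```

View pics/f_wrist.png

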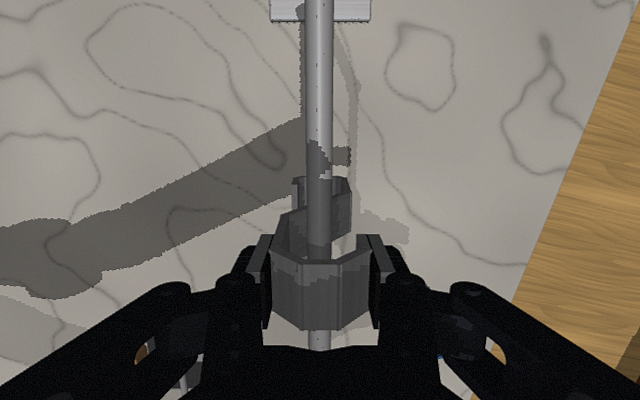

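View pics/f_sz.png

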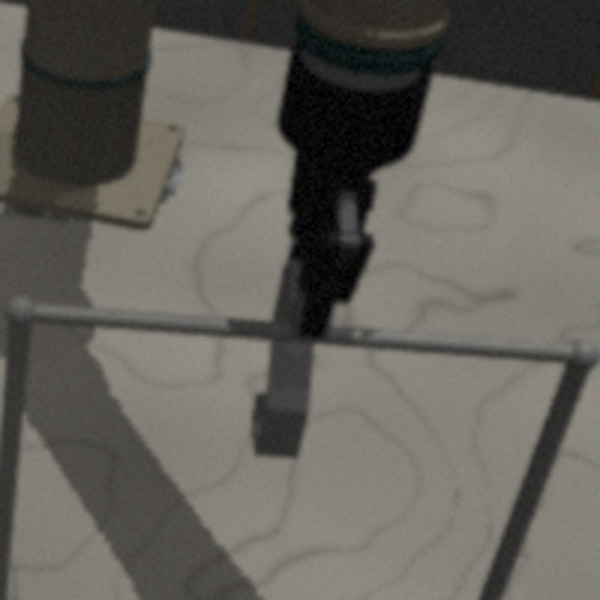

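The bar runs through the hook's upper mouth, at about col 319 between the pads in the wrist view. I'll lower it until it touches.

>>> servo_tool(
  rows=[
    {"dx": 0.015, "dy": 0, "dz": 0, "wx": 0, "wy": 0, "wz": 0, "fingers": 1},
    {"dx": 0.016, "dy": 0, "dz": 0, "wx": 0, "wy": 0, "wz": 0, "fingers": 1},
    {"dx": 0.012, "dy": 0, "dz": 0, "wx": 0, "wy": 0, "wz": 0, "fingers": 1},
    {"dx": 0.004, "dy": 0, "dz": 0, "wx": 0, "wy": 0, "wz": 0, "fingers": 1},
    {"dx": 0, "dy": 0, "dz": 0, "wx": 0, "wy": 0, "wz": 0, "fingers": 1},
  ],
)

```text
clock: 9.45
eef_pos: [620.5, 261.1, 277.5]
tool_rot: [-3.134, 1.57, -2.91]
force: [-0.4, 1.1, -2.3]
width: 36.9
```

>>> servo_tool(
  rows=[
    {"dx": 0.001, "dy": 0, "dz": 0, "wx": 0, "wy": 0, "wz": 0, "fingers": 1},
    {"dx": 0, "dy": 0, "dz": 0, "wx": 0, "wy": 0, "wz": 0, "fingers": 1},
  ],
)

```text
clock: 9.7
eef_pos: [620.6, 261.2, 277.4]
tool_rot: [0.205, 1.57, 0.428]
force: [-0.3, -0.2, -1.9]
width: 37.1
```

>>> servo_tool(
  rows=[
    {"dx": 0.002, "dy": 0, "dz": 0, "wx": 0, "wy": 0, "wz": 0, "fingers": 1},
    {"dx": 0.001, "dy": 0, "dz": 0, "wx": 0, "wy": 0, "wz": 0, "fingers": 1},
    {"dx": 0, "dy": 0, "dz": 0, "wx": 0, "wy": 0, "wz": 0, "fingers": 1},
  ],
)

```text
clock: 10.07
eef_pos: [620.4, 261.1, 274.7]
tool_rot: [-2.876, 1.571, -2.653]
force: [-0.2, 0.1, -1.4]
width: 37.5
```

>>> servo_tool(
  rows=[
    {"dx": 0.001, "dy": 0, "dz": 0, "wx": 0, "wy": 0, "wz": 0, "fingers": 1},
    {"dx": 0.001, "dy": 0, "dz": 0, "wx": 0, "wy": 0, "wz": 0, "fingers": 1},
    {"dx": 0, "dy": 0, "dz": 0, "wx": 0, "wy": 0, "wz": 0, "fingers": 1},
  ],
)

```text
clock: 10.45
eef_pos: [620.6, 261.1, 274.3]
tool_rot: [-0.008, 1.57, 0.215]
force: [-1.5, -2.2, 4.9]
width: 37.1
```

>>> servo_tool(
  rows=[
    {"dx": 0, "dy": 0, "dz": 0, "wx": 0, "wy": 0, "wz": 0, "fingers": 0.45},
    {"dx": 0, "dy": 0, "dz": 0, "wx": 0, "wy": 0, "wz": 0, "fingers": 0.35},
    {"dx": 0, "dy": 0, "dz": 0, "wx": 0, "wy": 0, "wz": 0, "fingers": 0.3},
    {"dx": 0, "dy": 0, "dz": 0, "wx": 0, "wy": 0, "wz": 0, "fingers": 0.3},
  ],
)

```text
clock: 10.95
eef_pos: [620.5, 261.1, 273.1]
tool_rot: [-2.958, 1.571, -2.734]
force: [-0.9, 0.3, 0.8]
width: 59.5
```

>>> servo_tool(
  rows=[
    {"dx": -0.015, "dy": 0, "dz": 0, "wx": 0, "wy": 0, "wz": 0, "fingers": 0.3},
    {"dx": -0.03, "dy": 0, "dz": 0, "wx": 0, "wy": 0, "wz": 0, "fingers": 0.3},
    {"dx": -0.04, "dy": 0, "dz": 0, "wx": 0, "wy": 0, "wz": 0, "fingers": 0.3},
    {"dx": -0.04, "dy": 0, "dz": 0, "wx": 0, "wy": 0, "wz": 0, "fingers": 0.3},
    {"dx": 0, "dy": 0, "dz": 0, "wx": 0, "wy": 0, "wz": 0, "fingers": 0.3},
  ],
)

```text
clock: 11.58
eef_pos: [621.5, 262.2, 370.8]
tool_rot: [0.286, 1.564, 0.51]
force: [0.3, 0.1, 0.1]
width: 59.6
```

```bash
python3 - <<'E'
from h import *
s=ctrl.read_state();print(s['width'],s['force'],s['clock'],TR(s)[1]); 
for c in ['wrist','scene']:
    save('g_'+c,ctrl.get_image(c))
im=cv2.imread('pics/g_scene.png')[100:300,360:560]; cv2.imwrite('pics/g_sz.png',cv2.resize(im,None,fx=3,fy=3,interpolation=cv2.INTER_CUBIC))
E
```

```text
59.60557826814619 [0.26946017 0.10927284 0.12505248] 11.575 [621.54612618 262.18140484 370.75060353]
```

View pics/g_wrist.png

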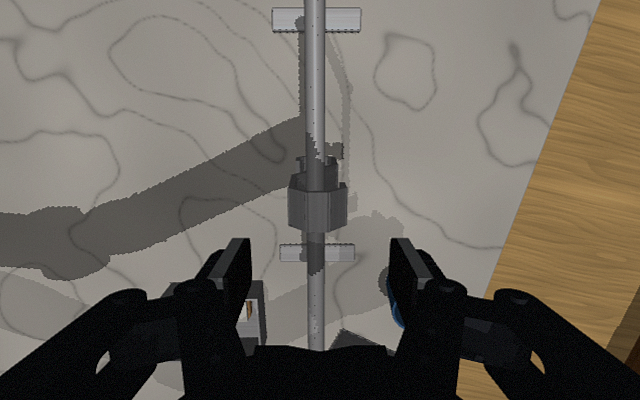

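View pics/g_sz.png

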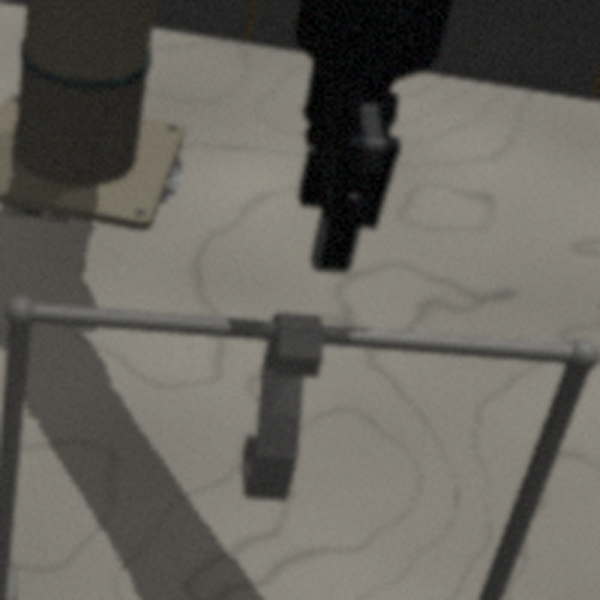

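```bash
python3 - <<'E'
from h import *
plan([455,-60,270],0.2,8)
E
```

```text
tool-frame total shift mm [  97.2 -276.4 -232.5] rot units [0.23 0.   0.  ] n 8
{"dx":0.0162,"dy":-0.0461,"dz":-0.0387,"wx":0.03,"wy":0.00,"wz":0.00}
{"dx":0.0162,"dy":-0.0462,"dz":-0.0386,"wx":0.03,"wy":0.00,"wz":0.00}
{"dx":0.0162,"dy":-0.0463,"dz":-0.0385,"wx":0.03,"wy":0.00,"wz":0.00}
{"dx":0.0162,"dy":-0.0464,"dz":-0.0383,"wx":0.03,"wy":0.00,"wz":0.00}
{"dx":0.0162,"dy":-0.0465,"dz":-0.0382,"wx":0.03,"wy":0.00,"wz":0.00}
{"dx":0.0162,"dy":-0.0466,"dz":-0.0381,"wx":0.03,"wy":0.00,"wz":0.00}
{"dx":0.0162,"dy":-0.0467,"dz":-0.0379,"wx":0.03,"wy":0.00,"wz":0.00}
{"dx":0.0162,"dy":-0.0469,"dz":-0.0378,"wx":0.03,"wy":0.00,"wz":0.00}
```

>>> servo_tool(
  rows=[
    {"dx": 0, "dy": 0, "dz": -0.06, "wx": 0, "wy": 0, "wz": 0, "fingers": 0.2},
    {"dx": 0, "dy": -0.02, "dz": -0.07, "wx": 0, "wy": 0, "wz": 0, "fingers": 0},
    {"dx": 0, "dy": -0.04, "dz": -0.06, "wx": 0, "wy": 0, "wz": 0, "fingers": 0},
    {"dx": 0.015, "dy": -0.06, "dz": -0.04, "wx": 0, "wy": 0, "wz": 0, "fingers": 0},
    {"dx": 0.02, "dy": -0.06, "dz": -0.03, "wx": 0.1, "wy": 0, "wz": 0, "fingers": 0},
  ],
)

```text
clock: 12.3
eef_pos: [458.6, 84.5, 340.0]
tool_rot: [-2.416, 1.57, -2.202]
force: [1.2, 0.3, -0.7]
width: 85.5
```

>>> servo_tool(
  rows=[
    {"dx": 0.025, "dy": -0.065, "dz": -0.02, "wx": 0.1, "wy": 0, "wz": 0, "fingers": 0},
    {"dx": 0.03, "dy": -0.06, "dz": -0.02, "wx": 0, "wy": 0, "wz": 0, "fingers": 0},
    {"dx": 0.03, "dy": -0.04, "dz": -0.01, "wx": 0, "wy": 0, "wz": 0, "fingers": 0},
    {"dx": 0.01, "dy": -0.024, "dz": 0, "wx": 0, "wy": 0, "wz": 0, "fingers": 0},
    {"dx": 0, "dy": 0, "dz": 0, "wx": 0, "wy": 0, "wz": 0, "fingers": 0},
  ],
)

```text
clock: 12.92
eef_pos: [452.7, -60.7, 269.1]
tool_rot: [2.375, 1.57, 2.576]
force: [-0.2, 0.5, 0.2]
width: 85.5
```

>>> servo_tool(
  rows=[
    {"dx": 0, "dy": 0, "dz": 0, "wx": 0, "wy": 0, "wz": 0, "fingers": 0},
  ],
)

```text
clock: 13.05
eef_pos: [453.3, -58.6, 270.2]
tool_rot: [0.425, 1.569, 0.629]
force: [0.5, -0.6, 0.2]
width: 85.3
```

```bash
python3 - <<'E'
from h import *
i=ctrl.camera_info('wrist');print(TR(),ctrl.read_state()['clock']); save('h_wrist',ctrl.get_image('wrist'))
for l,z in [('caddy',115),('caddy_tab',62)]:
    for m in ctrl.mark_of(l,'wrist')[:1]: print(l,m,onz(i,m['point'],z))
for m in ctrl.silhouettes('caddy_tab','wrist')[:2]: print(m['extent'],m['conf'])
E
```

```text
(array([[ 1.26593456e-03, -2.03295160e-01,  9.79116681e-01],
       [ 9.21940690e-04,  9.79117287e-01,  2.03294094e-01],
       [-9.99998774e-01,  6.45330490e-04,  1.42692449e-03]]), array([453.32081726, -58.60980132, 270.15806964])) 13.05
caddy {'point': [398.6, 176.9], 'conf': 0.59} [522.06654394 -44.64077883 115.        ]
caddy_tab {'point': [309.1, 167.6], 'conf': 0.77} [443.38412222 -63.02002731  62.        ]
[381.7, 172.7, 153.2, 135.6] 0.82
```

View pics/h_wrist.png

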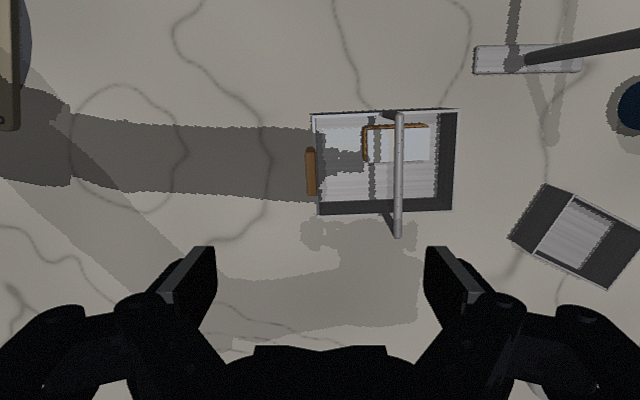

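```bash
python3 - <<'E'
from h import *
im=cv2.imread('pics/h_wrist.png')[95:250,290:470]; A=cv2.resize(im,None,fx=4,fy=4,interpolation=cv2.INTER_CUBIC)
cv2.imwrite('pics/h_z.png',A)
i=ctrl.camera_info('wrist')
a=onz(i,(401,111),115);b=onz(i,(397,237),115);print(a,b,(a+b)/2,np.linalg.norm(a-b),np.arctan2(-(a-b)[0],(a-b)[1]))
E
```

```text
[508.81695169  10.00279289 115.        ] [ 535.18795879 -100.78908482  115.        ] [522.00245524 -45.39314596 115.        ] 113.88709401115023 0.2336747487540921
```

View pics/h_z.png

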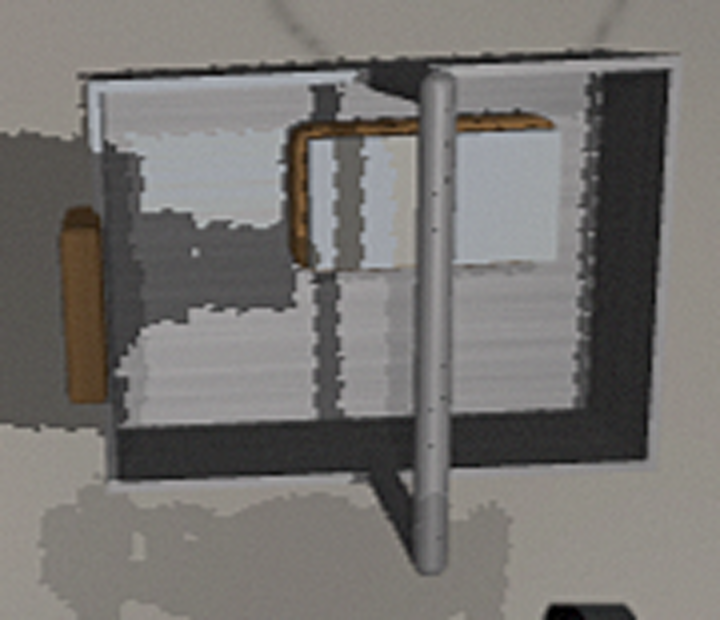

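```bash
python3 - <<'E'
from h import *
i=ctrl.camera_info('wrist')
z2=lambda x,y:(290+x/4,95+y/4)
def seg(p,q,z):
    a=onz(i,z2(*p),z);b=onz(i,z2(*q),z);print(a.round(1),b.round(1),'mid',((a+b)/2).round(1),'len',np.linalg.norm(a-b).round(1),'yaw',np.arctan2(-(a-b)[0],(a-b)[1]).round(3))
seg((82,225),(88,402),83) # tab centre
seg((62,225),(70,402),83)
seg((102,225),(106,402),83)
seg((436,72),(431,574),115)
seg((90,78),(112,485),55) #front rim outer
seg((677,55),(655,468),55)
seg((88,76),(677,55),55);seg((112,485),(655,468),55)
E
```

```text
[441.  -43.6  83. ] [451.2 -86.6  83. ] mid [446.1 -65.1  83. ] len 44.1 yaw 0.231
[436.3 -44.6  83. ] [446.8 -87.5  83. ] mid [441.6 -66.   83. ] len 44.2 yaw 0.239
[445.7 -42.6  83. ] [455.5 -85.7  83. ] mid [450.6 -64.2  83. ] len 44.1 yaw 0.224
[507.6   8.1 115. ] [ 536.3 -102.1  115. ] mid [521.9 -47.  115. ] len 113.8 yaw 0.255
[435.8 -10.8  55. ] [ 463.2 -116.2   55. ] mid [449.5 -63.5  55. ] len 109.0 yaw 0.254
[579.6  24.8  55. ] [607.3 -81.3  55. ] mid [593.4 -28.2  55. ] len 109.7 yaw 0.256
[435.2 -10.4  55. ] [579.6  24.8  55. ] mid [507.4   7.2  55. ] len 148.6 yaw 1.81
[ 463.2 -116.2   55. ] [607.3 -81.3  55. ] mid [535.3 -98.8  55. ] len 148.3 yaw 1.809
```

```bash
python3 - <<'E'
from h import *
plan([446.2,-65,52],0.245,6)
E
```

```text
tool-frame total shift mm [218.1  -4.3  -8.1] rot units [-0.39  0.01  0.  ] n 6
{"dx":0.0485,"dy":-0.0010,"dz":-0.0018,"wx":-0.06,"wy":0.00,"wz":0.00}
{"dx":0.0485,"dy":-0.0010,"dz":-0.0018,"wx":-0.06,"wy":0.00,"wz":0.00}
{"dx":0.0485,"dy":-0.0009,"dz":-0.0018,"wx":-0.06,"wy":0.00,"wz":0.00}
{"dx":0.0485,"dy":-0.0009,"dz":-0.0018,"wx":-0.06,"wy":0.00,"wz":0.00}
{"dx":0.0485,"dy":-0.0009,"dz":-0.0018,"wx":-0.06,"wy":0.00,"wz":0.00}
{"dx":0.0485,"dy":-0.0009,"dz":-0.0018,"wx":-0.06,"wy":0.00,"wz":0.00}
```

>>> servo_tool(
  rows=[
    {"dx": 0.05, "dy": -0.003, "dz": -0.006, "wx": -0.2, "wy": 0, "wz": 0, "fingers": 0.4},
    {"dx": 0.06, "dy": -0.003, "dz": -0.005, "wx": -0.2, "wy": 0, "wz": 0, "fingers": 0.4},
    {"dx": 0.05, "dy": 0, "dz": 0, "wx": 0, "wy": 0, "wz": 0, "fingers": 0.4},
    {"dx": 0.02, "dy": 0, "dz": 0, "wx": 0, "wy": 0, "wz": 0, "fingers": 0.4},
    {"dx": 0, "dy": 0, "dz": 0, "wx": 0, "wy": 0, "wz": 0, "fingers": 0.4},
  ],
)

```text
clock: 13.88
eef_pos: [445.0, -65.8, 133.9]
tool_rot: [2.675, 1.569, 2.921]
force: [0.3, 0.2, 0.6]
width: 50.9
```

```bash
python3 - <<'E'
from h import *
s=ctrl.read_state(); print(s['width'],s['clock']); ctrl.get_image('top')
plan([446.2,-65,52],0.245,2)
i=ctrl.camera_info('wrist');save('i_wrist',ctrl.get_image('wrist'))
E
```

```text
50.893720137615695 13.875
tool-frame total shift mm [82.7  0.7  0.7] rot units [ 0. -0. -0.] n 2
{"dx":0.0551,"dy":0.0005,"dz":0.0005,"wx":0.00,"wy":-0.00,"wz":-0.00}
{"dx":0.0551,"dy":0.0005,"dz":0.0005,"wx":0.00,"wy":-0.00,"wz":-0.00}
```

View pics/i_wrist.png

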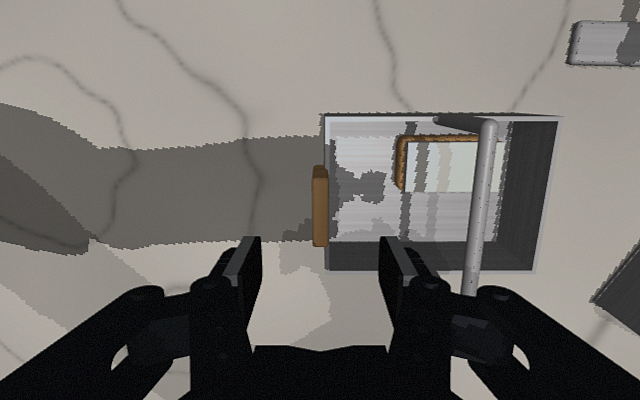

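>>> servo_tool(
  rows=[
    {"dx": 0.04, "dy": 0, "dz": 0, "wx": 0, "wy": 0, "wz": 0, "fingers": 0.4},
    {"dx": 0.04, "dy": 0, "dz": 0, "wx": 0, "wy": 0, "wz": 0, "fingers": 0.4},
    {"dx": 0.03, "dy": 0, "dz": 0, "wx": 0, "wy": 0, "wz": 0, "fingers": 0.4},
    {"dx": 0, "dy": 0, "dz": 0, "wx": 0, "wy": 0, "wz": 0, "fingers": 0.4},
    {"dx": 0, "dy": 0, "dz": 0, "wx": 0, "wy": 0, "wz": 0, "fingers": 0.5},
  ],
)

```text
clock: 14.6
eef_pos: [446.5, -66.3, 53.2]
tool_rot: [-0.299, 1.569, -0.055]
force: [0.0, 1.2, 0.3]
width: 42.7
```

>>> servo_tool(
  rows=[
    {"dx": 0, "dy": 0, "dz": 0, "wx": 0, "wy": 0, "wz": 0, "fingers": 0.7},
    {"dx": 0, "dy": 0, "dz": 0, "wx": 0, "wy": 0, "wz": 0, "fingers": 0.9},
    {"dx": 0, "dy": 0, "dz": 0, "wx": 0, "wy": 0, "wz": 0, "fingers": 1},
    {"dx": 0, "dy": 0, "dz": 0, "wx": 0, "wy": 0, "wz": 0, "fingers": 1},
    {"dx": 0, "dy": 0, "dz": 0, "wx": 0, "wy": 0, "wz": 0, "fingers": 1},
  ],
)

```text
clock: 15.22
eef_pos: [445.9, -66.6, 53.0]
tool_rot: [-0.462, 1.569, -0.218]
force: [-1.2, -0.5, 7.1]
width: 9.4
```

>>> servo_tool(
  rows=[
    {"dx": -0.01, "dy": 0, "dz": 0, "wx": 0, "wy": 0, "wz": 0, "fingers": 1},
    {"dx": -0.02, "dy": 0, "dz": 0, "wx": 0, "wy": 0, "wz": 0, "fingers": 1},
    {"dx": -0.03, "dy": 0, "dz": 0, "wx": 0, "wy": 0, "wz": 0, "fingers": 1},
    {"dx": -0.03, "dy": 0, "dz": 0, "wx": 0, "wy": 0, "wz": 0, "fingers": 1},
    {"dx": -0.02, "dy": 0, "dz": 0, "wx": 0, "wy": 0, "wz": 0, "fingers": 1},
  ],
)

```text
clock: 15.85
eef_pos: [445.1, -66.6, 135.7]
tool_rot: [-2.274, 1.571, -2.03]
force: [-0.7, -0.4, -1.7]
width: 9.3
```

>>> servo_tool(
  rows=[
    {"dx": -0.02, "dy": 0, "dz": 0, "wx": 0, "wy": 0, "wz": 0, "fingers": 1},
    {"dx": -0.01, "dy": 0, "dz": 0, "wx": 0, "wy": 0, "wz": 0, "fingers": 1},
    {"dx": 0, "dy": 0, "dz": 0, "wx": 0, "wy": 0, "wz": 0, "fingers": 1},
  ],
)

```text
clock: 16.23
eef_pos: [445.4, -66.6, 157.4]
tool_rot: [-0.765, 1.57, -0.521]
force: [-0.2, -0.1, -2.1]
width: 9.2
```

```bash
python3 - <<'E'
from h import *
s=ctrl.read_state(); print(s['width'],s['force'],s['torque'],s['clock'],TR(s))
for c in ['wrist','scene','top']:
  save('j_'+c,ctrl.get_image(c)); print(c,ctrl.mark_of('caddy',c)[:1],ctrl.mark_of('hook_seat',c)[:1],ctrl.mark_of('hook',c)[:1])
E
```

```text
9.194260756804509 [-0.18298999 -0.11604842 -2.14637587] [-0.07942155  0.20666648 -0.03924169] 16.225 (array([[ 4.09976529e-04, -2.41716784e-01,  9.70346757e-01],
       [-2.35011186e-04,  9.70346788e-01,  2.41716892e-01],
       [-9.99999888e-01, -3.27140594e-04,  3.41013260e-04]]), array([445.40705056, -66.56121058, 157.39012868]))
wrist [{'point': [602.2, 341.7], 'conf': 0.82}] [{'point': [603.8, 343.9], 'conf': 0.36}] []
scene [{'point': [320.6, 187.6], 'conf': 0.7}] [{'point': [448.3, 255.3], 'conf': 0.56}] [{'point': [459.6, 209.7], 'conf': 0.69}]
top [{'point': [344.8, 200.5], 'conf': 0.64}] [{'point': [219.1, 168.2], 'conf': 0.65}] [{'point': [200.8, 150.1], 'conf': 0.72}]
```

View pics/j_wrist.png

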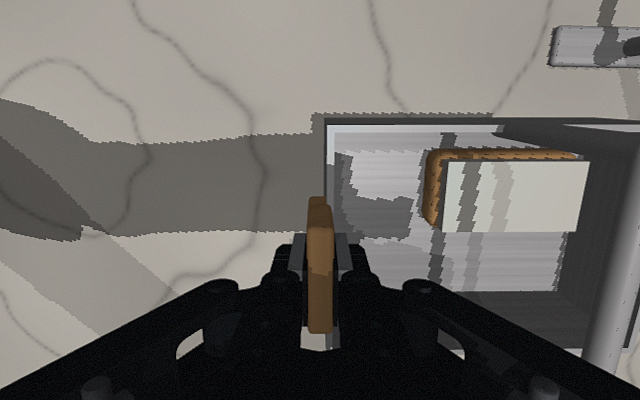

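View pics/j_scene.png

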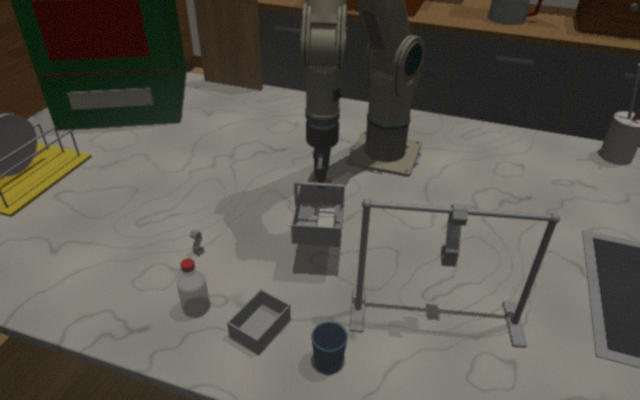

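```bash
cat >> h.py <<'E'
# caddy pose rel. to TCP at grasp: TCP(446.0,-66.5,53.0) yaw .243 ; caddy origin (521.9,-46.2,115) yaw .245
def caddy_pts(s=None,pitch=0.0,off=np.zeros(3)):
    R,p=TR(s); yaw=np.arctan2(R[1,2],R[0,2])
    Y=Ro.from_euler('z',yaw).as_matrix(); P=Y@Ro.from_euler('y',pitch).as_matrix()
    c=Ro.from_euler('z',-.243).apply(np.array([521.9,-46.2,115])-np.array([446.0,-66.5,53.0]))
    g=np.array([0,0,19.]) # pivot
    f=lambda q: p+Y@g+P@(c-g+np.array(q,float))+Y@off
    return f
E
python3 - <<'E'
from h import *
for pt in (0,0.03,0.06):
    f=caddy_pts(None,pt)
    for n,q in dict(bail=(0,0,0),bl=(0,53,0),br=(0,-53,0),rim_fl=(-75,55,-60),rim_fr=(-75,-55,-60),rim_bl=(75,55,-60),rim_br=(75,-55,-60)).items():
        print(pt,n,f(q).round(1),*[proj(ctrl.camera_info(c),f(q)).round(1) for c in ('wrist','scene','top')])
im=cv2.imread('pics/j_scene.png')[160:280,270:370]; cv2.imwrite('pics/j_z.png',cv2.resize(im,None,fx=5,fy=5,interpolation=cv2.INTER_CUBIC))
im=cv2.imread('pics/j_top.png')[160:260,290:400]; cv2.imwrite('pics/j_zt.png',cv2.resize(im,None,fx=5,fy=5,interpolation=cv2.INTER_CUBIC))
E
```

```text
0 bail [521.3 -45.9 219. ] [600.6 341.6] [318.6 183.7] [344.8 200.8]
0 bl [508.5   5.5 219. ] [648.2 151.4] [342.3 185.2] [322.4 206.9]
0 br [534.1 -97.3 219. ] [565.1 483.7] [295.  182.2] [367.2 194.6]
0 rim_fl [435.2 -10.7 159. ] [327.4 124.5] [343.9 187.4] [330.7 241.4]
0 rim_fr [ 461.8 -117.4  159. ] [326.1 354.1] [298.7 184.5] [375.1 229.1]
0 rim_bl [580.8  25.6 159. ] [699.8 124.5] [340.3 227.6] [314.3 182.3]
0 rim_br [607.4 -81.1 159. ] [634.6 354.5] [290.2 224.2] [357.6 170.4]
0.03 bail [522.5 -45.6 216.6] [598.5 336. ] [318.6 184.9] [344.7 200.4]
0.03 bl [509.7   5.8 216.6] [644.5 150. ] [342.2 186.4] [322.3 206.6]
0.03 br [535.4 -97.  216.6] [564.  475.8] [295.  183.4] [367.  194.3]
0.03 rim_fl [434.7 -10.8 158.9] [326.1 124.4] [343.9 187.3] [330.7 241.6]
0.03 rim_fr [ 461.4 -117.6  158.9] [325. 354.] [298.7 184.4] [375.2 229.4]
0.03 rim_bl [580.2  25.5 154.4] [686.7 123.7] [340.2 229. ] [314.4 182.9]
0.03 rim_br [606.8 -81.3 154.4] [625.3 347.9] [290.3 225.7] [357.6 171.1]
0.06 bail [523.7 -45.3 214.2] [596.2 330.5] [318.5 186.1] [344.5 200.2]
0.06 bl [510.8   6.1 214.2] [640.5 148.6] [342.2 187.6] [322.2 206.3]
0.06 br [536.5 -96.8 214.2] [562.6 468.2] [294.9 184.6] [366.8 194.1]
0.06 rim_fl [434.2 -11.  158.8] [324.8 124.4] [343.9 187.2] [330.8 241.8]
0.06 rim_fr [ 460.9 -117.7  158.8] [324.  353.9] [298.7 184.3] [375.3 229.6]
0.06 rim_bl [579.5  25.3 149.8] [674.1 123. ] [340.1 230.4] [314.6 183.6]
0.06 rim_br [606.1 -81.4 149.8] [616.3 341.7] [290.3 227. ] [357.6 171.9]
```

View pics/j_z.png

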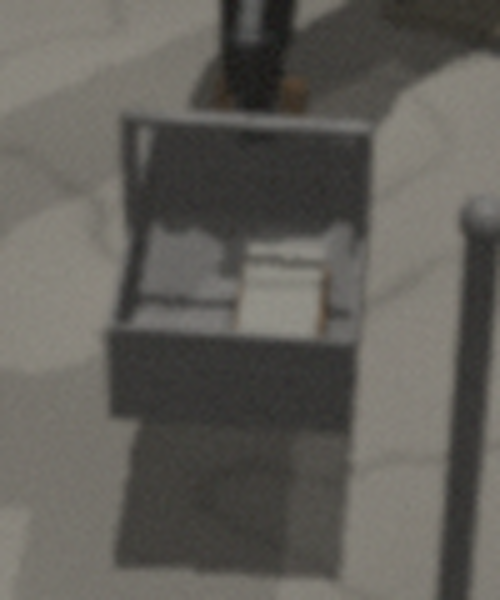

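View pics/j_zt.png

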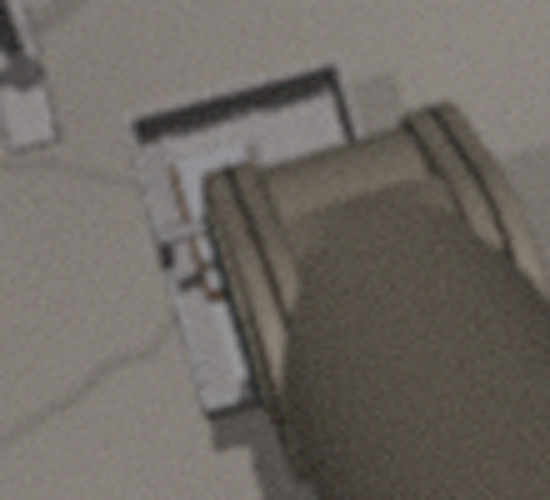

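```bash
python3 - <<'E'
from h import *
T=ctrl.camera_info('top');S=ctrl.camera_info('scene')
v=fit_hook('scene',[620,260,.2],z=300)
v2=fit_hook('top',[620,260,.2],z=300)
print(onz(T,(219.1,168.2),178),onz(S,(448.3,255.3),178),onz(T,(200.8,150.1),300),onz(S,(459.6,209.7),300))
o=np.array([620.6,260.5]); u=np.array([np.cos(.22),np.sin(.22)])
f=caddy_pts(); c=Ro.from_euler('z',-.243).apply(f((0,0,0))-TR()[1]); print('bail rel TCP',c)
for d in (-120,0):
    b=o+u*d; t=np.array([*b,214])-Ro.from_euler('z',.22).apply(c); print(d,t)
    if d<0: plan(t,.22,7)
E
```

```text
hook fit scene [6.2156e+02 2.6103e+02 1.8000e-01] 0.054
hook fit top [6.1992e+02 2.6125e+02 2.6000e-01] 0.128
[618.11035319 255.94660019 178.        ] [609.6529791 260.3802018 178.       ] [626.27311288 264.36530611 300.        ] [616.37400736 261.88361281 300.        ]
bail rel TCP [78.55238263  1.55665776 62.        ]
-120 [427.17294507 215.65085004 152.        ]
tool-frame total shift mm [  5.1 278.1  50.5] rot units [0.23 0.   0.  ] n 7
{"dx":0.0010,"dy":0.0530,"dz":0.0096,"wx":0.03,"wy":0.00,"wz":0.00}
{"dx":0.0010,"dy":0.0530,"dz":0.0094,"wx":0.03,"wy":0.00,"wz":0.00}
{"dx":0.0010,"dy":0.0530,"dz":0.0092,"wx":0.03,"wy":0.00,"wz":0.00}
{"dx":0.0010,"dy":0.0531,"dz":0.0091,"wx":0.03,"wy":0.00,"wz":0.00}
{"dx":0.0010,"dy":0.0531,"dz":0.0089,"wx":0.03,"wy":0.00,"wz":0.00}
{"dx":0.0010,"dy":0.0531,"dz":0.0087,"wx":0.03,"wy":0.00,"wz":0.00}
{"dx":0.0010,"dy":0.0532,"dz":0.0085,"wx":0.03,"wy":0.00,"wz":0.00}
0 [544.28063899 241.83840481 152.        ]
```

>>> servo_tool(
  rows=[
    {"dx": 0, "dy": 0.015, "dz": 0.002, "wx": 0, "wy": 0, "wz": 0, "fingers": 1},
    {"dx": 0, "dy": 0.03, "dz": 0.004, "wx": 0.05, "wy": 0, "wz": 0, "fingers": 1},
    {"dx": 0, "dy": 0.04, "dz": 0.007, "wx": 0.05, "wy": 0, "wz": 0, "fingers": 1},
    {"dx": 0, "dy": 0.045, "dz": 0.009, "wx": 0.05, "wy": 0, "wz": 0, "fingers": 1},
    {"dx": 0, "dy": 0.05, "dz": 0.009, "wx": 0.05, "wy": 0, "wz": 0, "fingers": 1},
  ],
)

```text
clock: 17.65
eef_pos: [436.2, 72.0, 157.2]
tool_rot: [0.642, 1.57, 0.865]
force: [0.2, 0.1, -2.9]
width: 9.0
```

>>> servo_tool(
  rows=[
    {"dx": 0.002, "dy": 0.05, "dz": 0.009, "wx": 0, "wy": 0, "wz": 0, "fingers": 1},
    {"dx": 0.002, "dy": 0.05, "dz": 0.009, "wx": 0, "wy": 0, "wz": 0, "fingers": 1},
    {"dx": 0, "dy": 0.045, "dz": 0.009, "wx": 0, "wy": 0, "wz": 0, "fingers": 1},
    {"dx": 0, "dy": 0.03, "dz": 0.006, "wx": 0, "wy": 0, "wz": 0, "fingers": 1},
    {"dx": 0, "dy": 0.015, "dz": 0.003, "wx": 0, "wy": 0, "wz": 0, "fingers": 1},
  ],
)

```text
clock: 18.27
eef_pos: [430.5, 217.4, 154.1]
tool_rot: [1.315, 1.57, 1.541]
force: [-0.6, -0.6, -1.4]
width: 9.0
```

>>> servo_tool(
  rows=[
    {"dx": 0, "dy": 0, "dz": 0, "wx": 0, "wy": 0, "wz": 0, "fingers": 1},
    {"dx": 0, "dy": 0, "dz": 0, "wx": 0, "wy": 0, "wz": 0, "fingers": 1},
  ],
)

```text
clock: 18.52
eef_pos: [431.1, 213.9, 153.9]
tool_rot: [-2.173, 1.569, -1.951]
force: [0.3, 0.1, -3.1]
width: 9.2
```

```bash
python3 - <<'E'
from h import *
s=ctrl.read_state(); print(s['width'],s['force'],s['clock'],s['qpos'].round(2))
save('k_scene',ctrl.get_image('scene')); save('k_wrist',ctrl.get_image('wrist'))
im=cv2.imread('pics/k_scene.png')[120:320,340:580]; cv2.imwrite('pics/k_z.png',cv2.resize(im,None,fx=3,fy=3,interpolation=cv2.INTER_CUBIC))
plan([544.5,242.3,152],.22,5)
E
```

```text
9.229997968716809 [ 0.29710666  0.05704319 -3.06883475] 18.525 [-0.28  0.53 -0.35  2.05  0.3   0.61 -0.61]
tool-frame total shift mm [  2.    2.8 116.7] rot units [ 0.02 -0.    0.01] n 5
{"dx":0.0005,"dy":0.0008,"dz":0.0311,"wx":0.00,"wy":-0.00,"wz":0.00}
{"dx":0.0005,"dy":0.0008,"dz":0.0311,"wx":0.00,"wy":-0.00,"wz":0.00}
{"dx":0.0005,"dy":0.0008,"dz":0.0311,"wx":0.00,"wy":-0.00,"wz":0.00}
{"dx":0.0005,"dy":0.0008,"dz":0.0311,"wx":0.00,"wy":-0.00,"wz":0.00}
{"dx":0.0005,"dy":0.0008,"dz":0.0311,"wx":0.00,"wy":-0.00,"wz":0.00}
```

View pics/k_z.png

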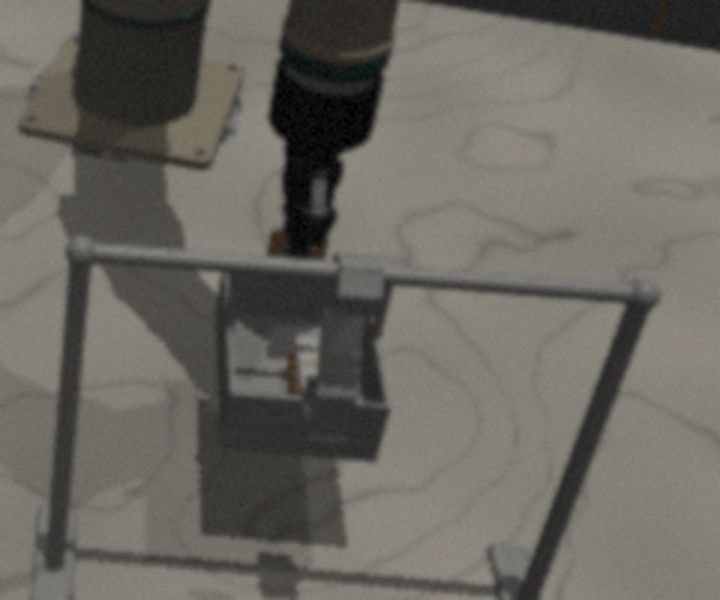

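View pics/k_wrist.png

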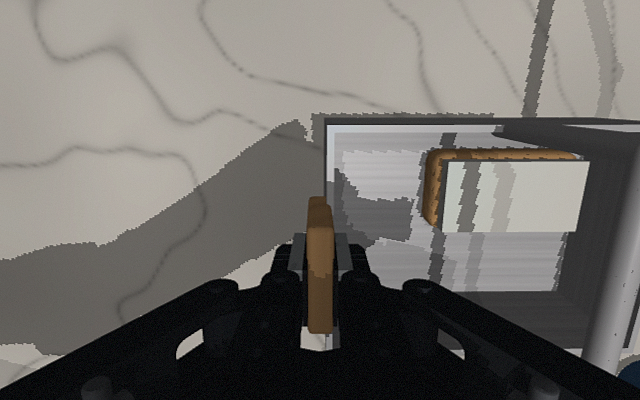

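>>> servo_tool(
  rows=[
    {"dx": 0.002, "dy": 0.002, "dz": 0.012, "wx": 0, "wy": 0, "wz": 0, "fingers": 1},
    {"dx": 0.001, "dy": 0.002, "dz": 0.024, "wx": 0, "wy": 0, "wz": 0, "fingers": 1},
    {"dx": 0, "dy": 0, "dz": 0.03, "wx": 0, "wy": 0, "wz": 0, "fingers": 1},
    {"dx": 0, "dy": 0, "dz": 0.024, "wx": 0, "wy": 0, "wz": 0, "fingers": 1},
    {"dx": 0, "dy": 0, "dz": 0.01, "wx": 0, "wy": 0, "wz": 0, "fingers": 1},
  ],
)

```text
clock: 19.25
eef_pos: [505.2, 234.6, 151.6]
tool_rot: [0.272, 1.57, 0.494]
force: [-0.4, 0.3, -2.0]
width: 8.8
```

>>> servo_tool(
  rows=[
    {"dx": 0, "dy": 0, "dz": 0, "wx": 0, "wy": 0, "wz": 0, "fingers": 1},
    {"dx": 0, "dy": 0, "dz": 0, "wx": 0, "wy": 0, "wz": 0, "fingers": 1},
  ],
)

```text
clock: 19.5
eef_pos: [502.8, 234.5, 151.7]
tool_rot: [-2.882, 1.57, -2.658]
force: [0.1, -0.2, -1.7]
width: 9.3
```

```bash
python3 - <<'E'
from h import *
s=ctrl.read_state(); print(s['width'],s['force'],s['clock'])
for c,a,b,w,h in [('scene',120,340,240,180),('top',100,140,200,150)]:
    im=ctrl.get_image(c)[:,:,::-1].copy()
    cv2.imwrite('pics/l_%s.png'%c,cv2.resize(im[a:a+h,b:b+w],None,fx=3.2,fy=3.2,interpolation=cv2.INTER_CUBIC))
save('l_wrist',ctrl.get_image('wrist'))
plan([544.5,242.3,152],.22,5)
E
```

```text
9.305292831482912 [ 0.10938809 -0.16751682 -1.65760604] 19.5
tool-frame total shift mm [-0.1 -1.8 42. ] rot units [ 0.04 -0.    0.  ] n 5
{"dx":-0.0000,"dy":-0.0005,"dz":0.0112,"wx":0.01,"wy":-0.00,"wz":0.00}
{"dx":-0.0000,"dy":-0.0005,"dz":0.0112,"wx":0.01,"wy":-0.00,"wz":0.00}
{"dx":-0.0000,"dy":-0.0005,"dz":0.0112,"wx":0.01,"wy":-0.00,"wz":0.00}
{"dx":-0.0000,"dy":-0.0004,"dz":0.0112,"wx":0.01,"wy":-0.00,"wz":0.00}
{"dx":-0.0000,"dy":-0.0004,"dz":0.0112,"wx":0.01,"wy":-0.00,"wz":0.00}
```

View pics/l_scene.png

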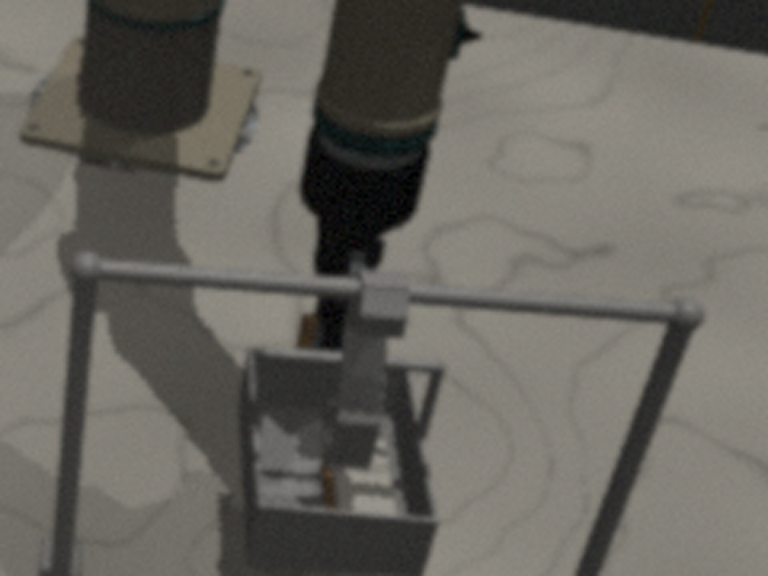

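View pics/l_top.png

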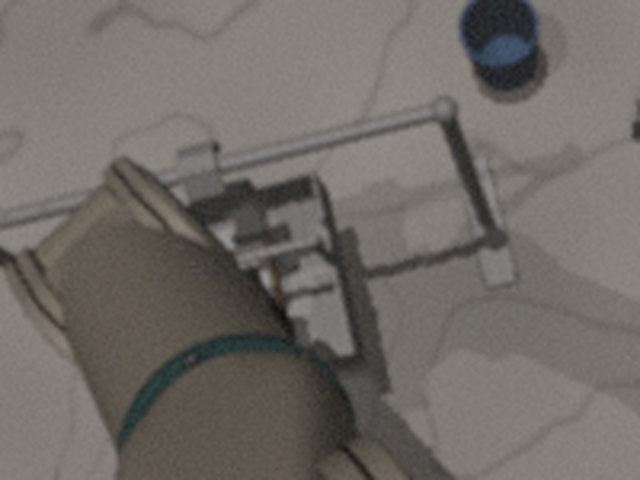

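View pics/l_wrist.png

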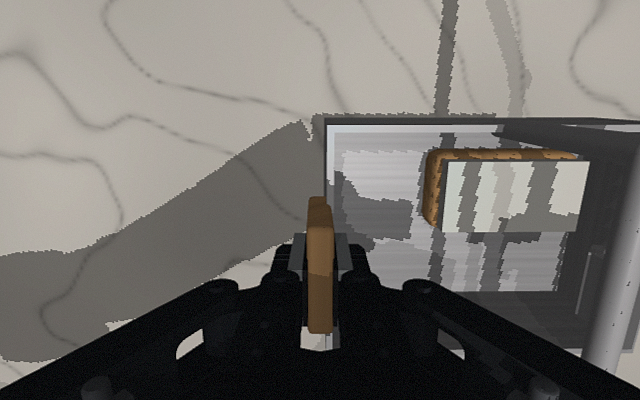

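>>> servo_tool(
  rows=[
    {"dx": 0, "dy": -0.001, "dz": 0.012, "wx": 0, "wy": 0, "wz": 0, "fingers": 1},
    {"dx": 0, "dy": 0, "dz": 0.018, "wx": 0, "wy": 0, "wz": 0, "fingers": 1},
    {"dx": 0, "dy": 0, "dz": 0.016, "wx": 0, "wy": 0, "wz": 0, "fingers": 1},
    {"dx": 0, "dy": 0, "dz": 0.01, "wx": 0, "wy": 0, "wz": 0, "fingers": 1},
    {"dx": 0, "dy": 0, "dz": 0, "wx": 0, "wy": 0, "wz": 0, "fingers": 1},
  ],
)

```text
clock: 20.27
eef_pos: [545.4, 243.4, 151.6]
tool_rot: [1.326, 1.571, 1.549]
force: [1.0, 0.5, -2.6]
width: 9.0
```

>>> servo_tool(
  rows=[
    {"dx": 0, "dy": 0, "dz": 0, "wx": 0, "wy": 0, "wz": 0, "fingers": 1},
    {"dx": 0, "dy": 0, "dz": 0, "wx": 0, "wy": 0, "wz": 0, "fingers": 1},
  ],
)

```text
clock: 20.52
eef_pos: [544.3, 243.3, 151.8]
tool_rot: [-2.958, 1.57, -2.734]
force: [-0.3, 0.1, -2.4]
width: 9.1
```

```bash
python3 - <<'E'
from h import *
s=ctrl.read_state(); print(s['width'],s['force'],s['clock'])
S=ctrl.camera_info('scene')
f=caddy_pts(s); b=f((0,0,0)); e=b-np.array([620.8,261,178]); c,sn=np.cos(.22),np.sin(.22); print('bail',b.round(1),'rel seat rail-x',c*e[0]+sn*e[1],'y',-sn*e[0]+c*e[1],'z',e[2])
for c,a,b,w,h in [('scene',120,340,240,180)]:
    im=ctrl.get_image(c)[:,:,::-1].copy()
    cv2.imwrite('pics/m_%s.png'%c,cv2.resize(im[a:a+h,b:b+w],None,fx=3.2,fy=3.2,interpolation=cv2.INTER_CUBIC))
print([proj(S,f(q)).round(1) for q in [(0,53,0),(0,-53,0),(0,0,0)]])
fit_hook('scene',[620,260,.2],z=300)
E
```

```text
9.0774449027375 [-0.32165191  0.09492688 -2.4345351 ] 20.525
bail [620.6 262.2 213.8] rel seat rail-x 0.059298162570923046 y 1.211569329886744 z 35.82511795557667
[array([479.3, 248.1]), array([424. , 243.5]), array([451.5, 245.8])]
hook fit scene [6.2326e+02 2.6149e+02 1.9000e-01] 0.068
```

View pics/m_scene.png

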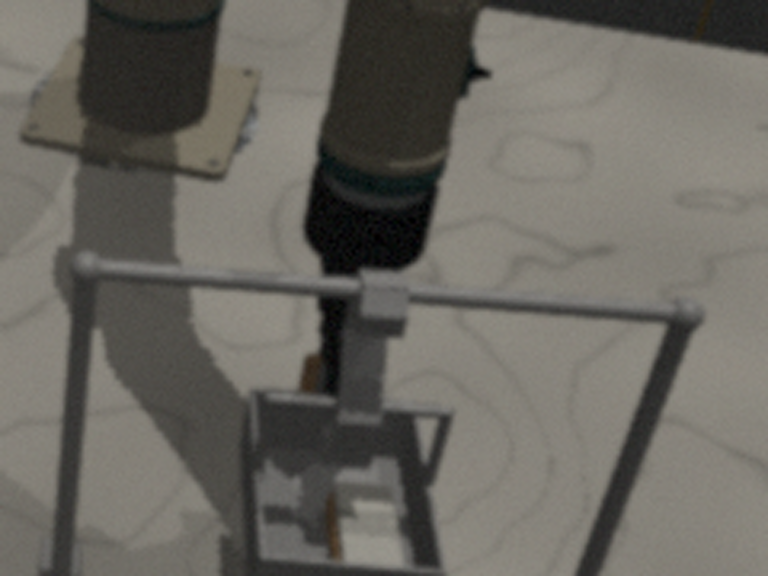

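```bash
python3 - <<'E'
from h import *
S=ctrl.camera_info('scene')
im=ctrl.get_image('scene')[:,:,::-1].copy()
A=cv2.resize(im[195:305,410:490],None,fx=7,fy=7,interpolation=cv2.INTER_CUBIC)
A=cv2.convertScaleAbs(A,alpha=1.8)
m=render(S,np.array([620.8,261,300]),.22).astype(np.uint8)[195:305,410:490]
B=A.copy();cs,_=cv2.findContours(cv2.resize(m,None,fx=7,fy=7,interpolation=cv2.INTER_NEAREST),0,2);cv2.drawContours(B,cs,-1,(0,255,0),1)
cv2.imwrite('pics/m_z.png',np.hstack([A,B])[:,:800] if False else cv2.resize(np.hstack([A,B]),(800,550)))
E
```

```text
(no output)
```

View pics/m_z.png

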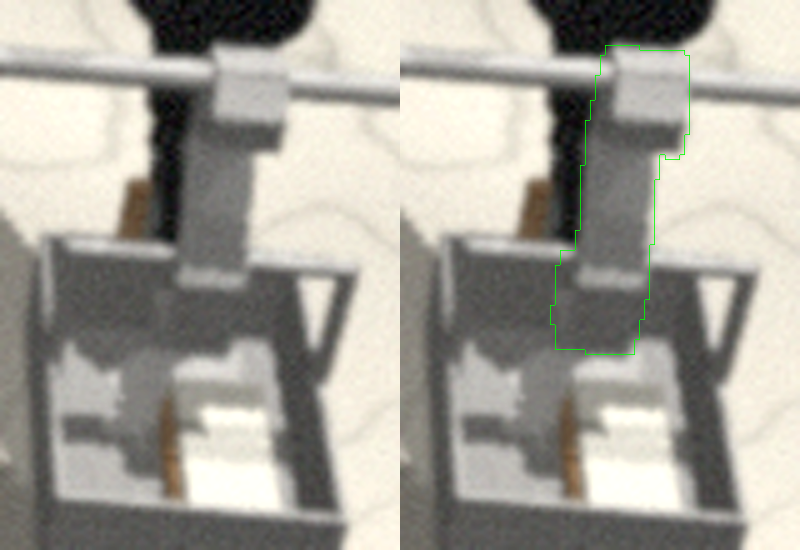

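The hook matches its model outline: the slanting shank is in front of the bail and the lower curl is dark below it. I'll lower the caddy.

>>> servo_tool(
  rows=[
    {"dx": 0.01, "dy": -0.001, "dz": 0, "wx": 0, "wy": 0, "wz": 0, "fingers": 1},
    {"dx": 0.014, "dy": 0, "dz": 0, "wx": 0, "wy": 0, "wz": 0, "fingers": 1},
    {"dx": 0.012, "dy": 0, "dz": 0, "wx": 0, "wy": 0, "wz": 0, "fingers": 1},
    {"dx": 0.005, "dy": 0, "dz": 0, "wx": 0, "wy": 0, "wz": 0, "fingers": 1},
    {"dx": 0, "dy": 0, "dz": 0, "wx": 0, "wy": 0, "wz": 0, "fingers": 1},
  ],
)

```text
clock: 21.35
eef_pos: [544.7, 242.6, 120.6]
tool_rot: [-2.941, 1.57, -2.718]
force: [-0.9, -0.1, -2.3]
width: 8.8
```

>>> servo_tool(
  rows=[
    {"dx": 0.002, "dy": 0, "dz": 0, "wx": 0, "wy": 0, "wz": 0, "fingers": 1},
    {"dx": 0.002, "dy": 0, "dz": 0, "wx": 0, "wy": 0, "wz": 0, "fingers": 1},
    {"dx": 0, "dy": 0, "dz": 0, "wx": 0, "wy": 0, "wz": 0, "fingers": 1},
  ],
)

```text
clock: 21.72
eef_pos: [544.9, 242.6, 118.1]
tool_rot: [-0.619, 1.571, -0.395]
force: [0.1, -0.3, -2.8]
width: 9.1
```

>>> servo_tool(
  rows=[
    {"dx": 0.002, "dy": 0, "dz": 0, "wx": 0, "wy": 0, "wz": 0, "fingers": 1},
    {"dx": 0.001, "dy": 0, "dz": 0, "wx": 0, "wy": 0, "wz": 0, "fingers": 1},
    {"dx": 0, "dy": 0, "dz": 0, "wx": 0, "wy": 0, "wz": 0, "fingers": 1},
  ],
)

```text
clock: 22.1
eef_pos: [545.7, 243.0, 116.4]
tool_rot: [0.25, 1.569, 0.473]
force: [-0.9, -0.3, 2.5]
width: 9.1
```

>>> servo_tool(
  rows=[
    {"dx": 0.001, "dy": 0, "dz": 0, "wx": 0, "wy": 0, "wz": 0, "fingers": 1},
    {"dx": 0, "dy": 0, "dz": 0, "wx": 0, "wy": 0, "wz": 0, "fingers": 1},
  ],
)

```text
clock: 22.35
eef_pos: [546.1, 243.3, 116.1]
tool_rot: [0.24, 1.568, 0.464]
force: [1.3, 0.6, 4.6]
width: 9.5
```

```bash
python3 - <<'E'
from h import *
s=ctrl.read_state(); f=caddy_pts(s); b=f((0,0,0)); e=b-np.array([620.8,261,178]); c,sn=np.cos(.22),np.sin(.22); print('rel seat rail-x',c*e[0]+sn*e[1],'y',-sn*e[0]+c*e[1],'z',e[2])
S=ctrl.camera_info('scene')
im=ctrl.get_image('scene')[:,:,::-1].copy()
A=cv2.convertScaleAbs(cv2.resize(im[195:325,400:500],None,fx=5,fy=5,interpolation=cv2.INTER_CUBIC),alpha=1.6)[:600]
cv2.imwrite('pics/n_z.png',A); save('n_wrist',ctrl.get_image('wrist'))
E
```

```text
rel seat rail-x 1.816641055103523 y 0.7489029143144621 z 0.1438035726519331
```

View pics/n_z.png

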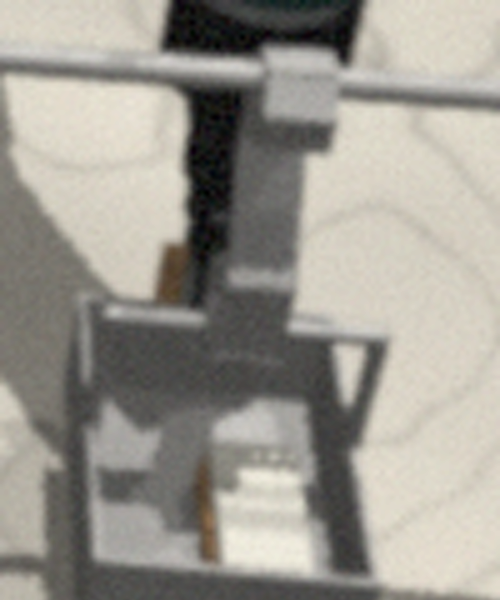

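View pics/n_wrist.png

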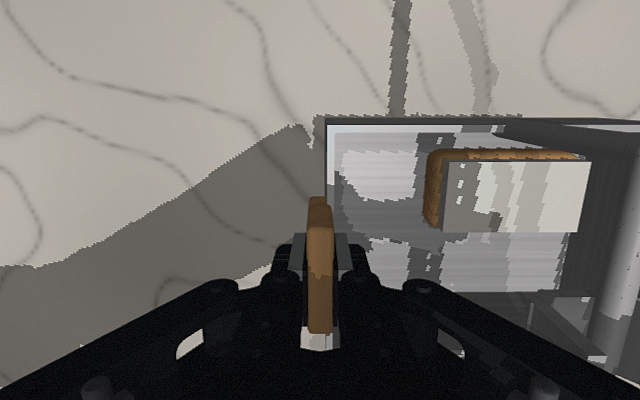

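>>> servo_tool(
  rows=[
    {"dx": 0, "dy": 0, "dz": 0, "wx": 0, "wy": 0, "wz": 0, "fingers": 0.86},
    {"dx": 0, "dy": 0, "dz": 0, "wx": 0, "wy": 0, "wz": 0, "fingers": 0.83},
    {"dx": 0, "dy": 0, "dz": 0, "wx": 0, "wy": 0, "wz": 0, "fingers": 0.8},
    {"dx": 0, "dy": 0, "dz": 0, "wx": 0, "wy": 0, "wz": 0, "fingers": 0.75},
    {"dx": 0, "dy": 0, "dz": 0, "wx": 0, "wy": 0, "wz": 0, "fingers": 0.7},
  ],
)

```text
clock: 23.08
eef_pos: [544.8, 242.6, 114.9]
tool_rot: [-2.961, 1.57, -2.738]
force: [-0.1, 0.2, -0.1]
width: 25.6
```

>>> servo_tool(
  rows=[
    {"dx": 0, "dy": 0, "dz": 0, "wx": 0, "wy": 0, "wz": 0, "fingers": 0.6},
    {"dx": 0, "dy": 0, "dz": 0, "wx": 0, "wy": 0, "wz": 0, "fingers": 0.55},
    {"dx": 0, "dy": 0, "dz": 0, "wx": 0, "wy": 0, "wz": 0, "fingers": 0.55},
  ],
)

```text
clock: 23.45
eef_pos: [544.9, 242.6, 115.1]
tool_rot: [-2.767, 1.571, -2.544]
force: [-0.3, -0.4, -0.6]
width: 38.5
```

```bash
python3 - <<'E'
from h import *
s=ctrl.read_state(); print(s['width'],s['force'],s['clock'],TR(s)[1])
save('o_wrist',ctrl.get_image('wrist'))
im=ctrl.get_image('scene')[:,:,::-1].copy()
A=cv2.convertScaleAbs(cv2.resize(im[195:325,400:500],None,fx=5,fy=5,interpolation=cv2.INTER_CUBIC),alpha=1.6)[:600]
cv2.imwrite('pics/o_z.png',A)
E
```

```text
38.45240606697452 [-0.32818797 -0.43467651 -0.5529005 ] 23.45 [544.91777524 242.61575864 115.06197379]
```

View pics/o_wrist.png

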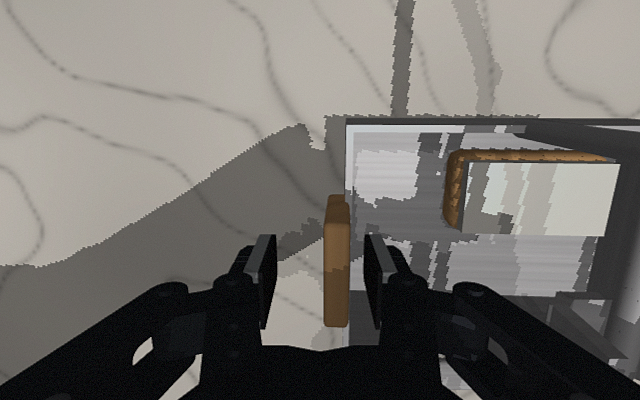

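View pics/o_z.png

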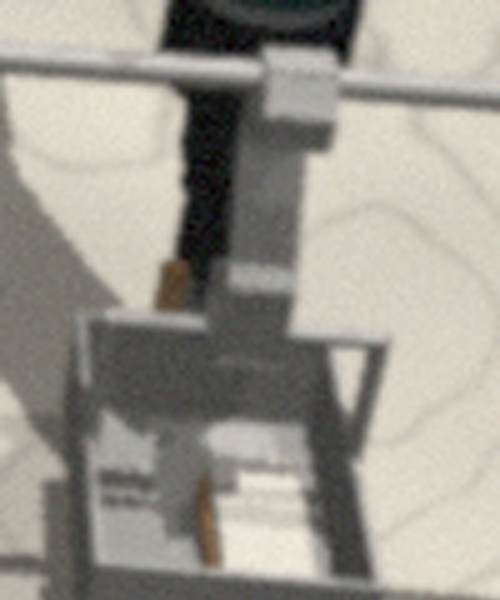

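>>> servo_tool(
  rows=[
    {"dx": 0, "dy": 0, "dz": 0.004, "wx": 0, "wy": 0, "wz": 0, "fingers": 0.5},
    {"dx": 0, "dy": 0, "dz": 0.002, "wx": 0, "wy": 0, "wz": 0, "fingers": 0.5},
    {"dx": 0, "dy": 0, "dz": 0, "wx": 0, "wy": 0, "wz": 0, "fingers": 0.5},
  ],
)

```text
clock: 23.92
eef_pos: [549.6, 243.7, 115.1]
tool_rot: [0.257, 1.571, 0.481]
force: [-0.5, -0.4, 0.4]
width: 42.6
```

```bash
python3 - <<'E'
from h import *
s=ctrl.read_state(); print(s['width'],s['force'],s['clock'],TR(s)[1])
a=ctrl.get_image('wrist'); ctrl.get_image('scene');ctrl.get_image('scene');ctrl.get_image('scene');b=ctrl.get_image('wrist')
cv2.imwrite('pics/p.png',cv2.resize(np.vstack([a[100:350],b[100:350]])[:,:,::-1],(700,547)))
E
```

```text
42.61352592106069 [-0.5157331  -0.41456158  0.40702626] 23.925 [549.57496379 243.70058732 115.0664447 ]
```

View pics/p.png

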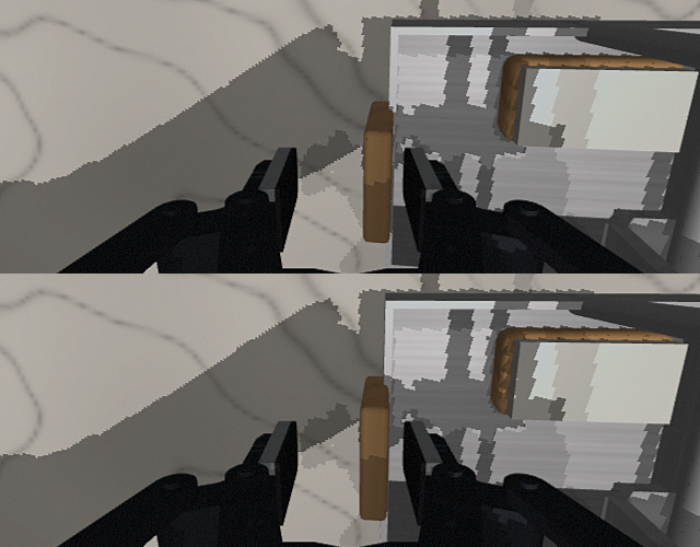

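>>> servo_tool(
  rows=[
    {"dx": -0.015, "dy": 0, "dz": 0.002, "wx": 0, "wy": 0, "wz": 0, "fingers": 0.5},
    {"dx": -0.03, "dy": 0, "dz": 0, "wx": 0, "wy": 0, "wz": 0, "fingers": 0.5},
    {"dx": -0.04, "dy": 0, "dz": 0, "wx": 0, "wy": 0, "wz": 0, "fingers": 0.5},
    {"dx": -0.03, "dy": 0, "dz": -0.03, "wx": 0, "wy": 0, "wz": 0, "fingers": 0.5},
    {"dx": -0.02, "dy": 0, "dz": -0.06, "wx": 0, "wy": 0, "wz": 0, "fingers": 0.5},
  ],
)

```text
clock: 24.8
eef_pos: [486.3, 229.7, 218.1]
tool_rot: [0.343, 1.567, 0.566]
force: [-0.3, 1.2, 0.4]
width: 42.6
```

>>> servo_tool(
  rows=[
    {"dx": -0.01, "dy": 0, "dz": -0.06, "wx": 0, "wy": 0, "wz": 0, "fingers": 0.5},
    {"dx": 0, "dy": 0, "dz": -0.02, "wx": 0, "wy": 0, "wz": 0, "fingers": 0.5},
    {"dx": 0, "dy": 0, "dz": 0, "wx": 0, "wy": 0, "wz": 0, "fingers": 0.5},
    {"dx": 0, "dy": 0, "dz": 0, "wx": 0, "wy": 0, "wz": 0, "fingers": 0.5},
  ],
)

```text
clock: 25.3
eef_pos: [428.1, 216.2, 224.0]
tool_rot: [0.351, 1.569, 0.573]
force: [0.6, -0.4, -0.3]
width: 42.6
```

```bash
python3 - <<'E'
from h import *
s=ctrl.read_state(); print(s['width'],s['force'],s['clock'],TR(s)[1])
L=[]
for k in range(8): L.append(ctrl.get_image('scene'))
print([round(float(cv2.absdiff(L[k+1][190:350,360:520],L[k][190:350,360:520]).mean()),2) for k in range(7)])
print([(np.array(ctrl.mark_of('caddy_tab','scene')[0]['point']),np.array(ctrl.mark_of('small_hook','scene')[0]['point']))])
save('q_scene',L[-1])
cv2.imwrite('pics/q_z.png',np.hstack([cv2.convertScaleAbs(cv2.resize(x[190:340,400:500],None,fx=4,fy=4),alpha=1.5)[:,:,::-1] for x in (L[0],L[-1])])[:600])
E
```

```text
42.63461959743458 [ 0.5713344  -0.38040095 -0.31174982] 25.3 [428.12449455 216.16386568 223.96685774]
[3.61, 3.88, 3.87, 2.83, 2.93, 3.22, 2.89]
[(array([440.1, 261. ]), array([195.4, 230.2]))]
```

View pics/q_z.png

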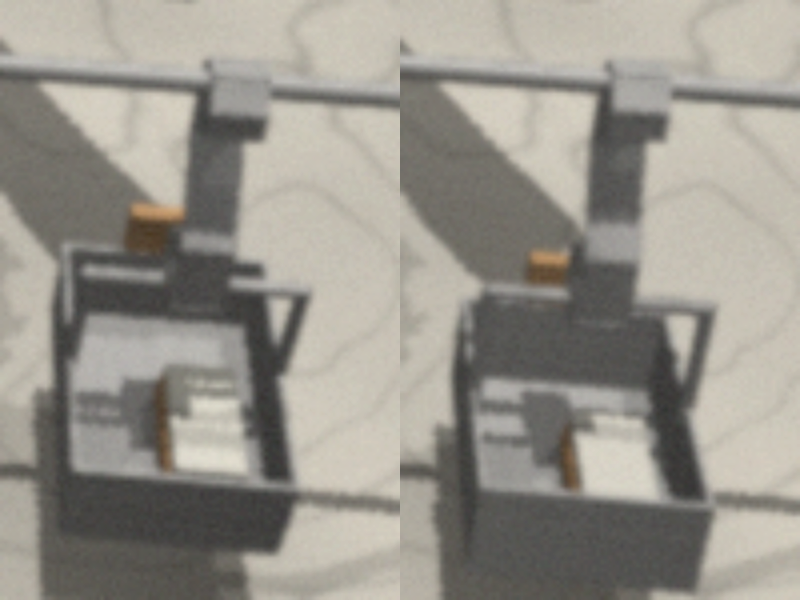

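View pics/q_scene.png

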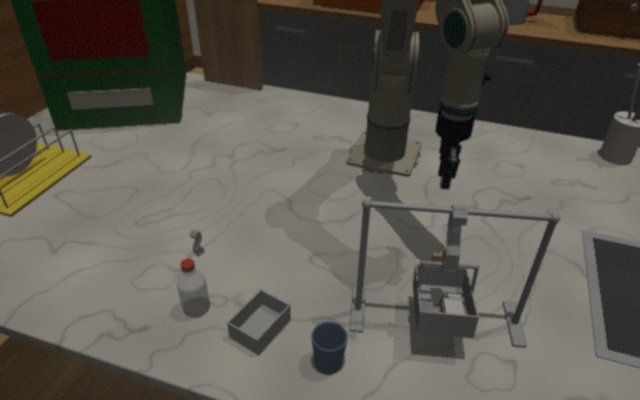

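It's hanging but swinging in pitch. I'll wait and measure how fast the swing dies down.

```bash
python3 - <<'E'
from h import *
ref=None;L=[]
for k in range(160):
    x=ctrl.get_image('scene')[190:350,390:500].astype(np.float32)
    L.append(x)
for j in range(0,160,20):
    S=np.array(L[j:j+20]); print(j, round(float(S.std(0).mean()),2), end=' ; ')
print(ctrl.read_state()['clock'])
E
```

```text
0 6.57 ; 20 6.17 ; 40 5.73 ; 60 5.24 ; 80 4.62 ; 100 3.87 ; 120 3.18 ; 140 2.55 ; 33.8
```

```bash
python3 - <<'E'
from h import *
L=[]
for k in range(160):
    L.append(ctrl.get_image('scene').astype(np.float32))
for j in range(0,160,20):
    S=np.array(L[j:j+20]); print(j, round(float(S[:,190:350,390:500].std(0).mean()),2),round(float(S[:,100:200,250:360].std(0).mean()),2), end=' ; ')
print(ctrl.read_state()['clock'])
save('r_scene',L[-1].astype(np.uint8)); save('r_top',ctrl.get_image('top'))
cv2.imwrite('pics/r_z.png',np.hstack([cv2.convertScaleAbs(cv2.resize(x.astype(np.uint8)[190:340,400:500],None,fx=4,fy=4),alpha=1.5)[:,:,::-1] for x in (L[-6],L[-1])])[:600])
E
```

```text
0 1.99 1.4 ; 20 1.58 1.41 ; 40 1.57 1.41 ; 60 1.57 1.4 ; 80 1.57 1.4 ; 100 1.57 1.4 ; 120 1.57 1.4 ; 140 1.57 1.41 ; 41.8
```

View pics/r_z.png

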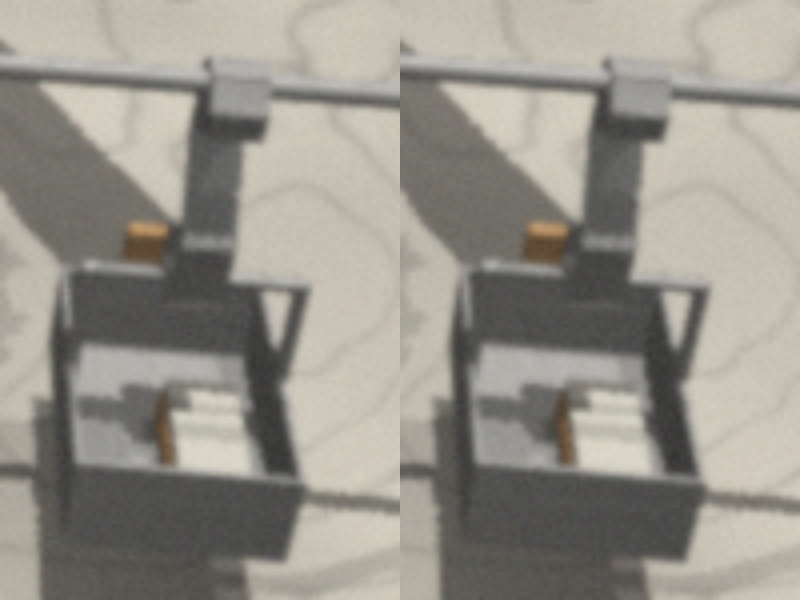

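View pics/r_top.png

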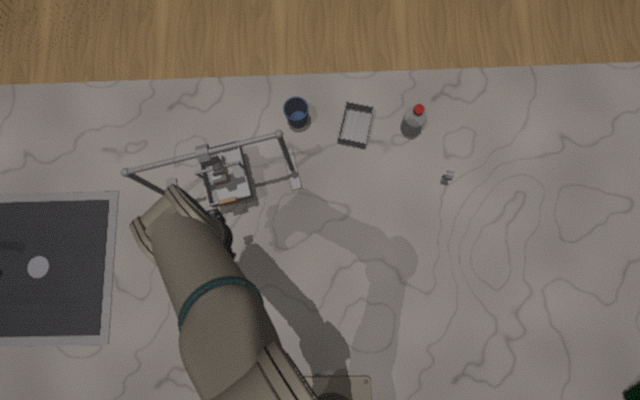

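The caddy is hanging still: frame-to-frame variation has been flat at 1.57 for 7 s, close to the 1.4 of a static background patch. The small hook is where it was, and the gripper is clear. I'll hand it in.

```bash
python3 - <<'E'
from h import *
print(ctrl.finish_job(), ctrl.read_state()['clock'], ctrl.read_state()['force'])
E
```

```text
the job is handed in; nothing more can be done
the job is handed in; nothing more can be done
```

The large S-hook is hanging over the rail's bar near its middle, released, with the caddy hanging still by its bail from the hook's lower curl. The small S-hook was left where it stood. I handed the job in at about 42 s on the robot's clock, under the 70 s limit.

**Last checks:**
- **Position:** before the caddy was hung, silhouette fits put the hook within about 2 mm of the bar's axis. At release, the arm's pose put the bail about 2 mm from the seat, with contact force felt.
- **Stillness:** the caddy swung when I let go. I waited until the pictures stopped changing, and they then stayed steady for about 7 s.
- **Robot clear:** the gripper is well back from everything. The last wrist force I read, just before the wait, was under 1 N.

**What failed or disagreed:**
- **Refused moves:** my first move calls were refused because I left out some of the required values. Nothing moved.
- **First hook fit:** it used a camera pose from a different moment than the picture, so it was about 6 mm off. I repeated it correctly before grasping.
- **Network marks:** some of the network's points were up to about 25 mm off. I used silhouette fits and edge measurements instead.

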